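# Read the blue glaze tile with the colour reader

### The arm

A 6-joint arm with a two-finger parallel gripper is mounted at the origin on the work surface. World frame = base frame: x ahead of the robot, y to its left, z up, the work surface at z = 0. Lengths are in m, angles in rad, forces in N, time in s.
With the tool pointing down it reaches from about 0.325 to 0.9 m from the base axis. Payload 6.1 kg.
Tool frame: the origin (TCP) lies between the finger pads; the fingertips stand r.finger_overhang ahead of it and the grasp point (between the pads) lies 6 mm ahead of it (r.finger_overhang is the distance from the TCP to the fingertips, in m); z points along the fingers, y is the direction in which the jaws open and shut (so a half turn about z gives the same grasp; the last joint's range is limited). The gripper opens to 87 mm and grips with 3 to 60 N. Pads are 19 mm wide; open, the fingers measure 117 mm over their backs; the gripper's body (75 mm by 190 mm) begins 51 mm behind the grasp point.
Start: joints at [-1.403, 0.22, 1.526, -0, 1.395, -0.126], TCP at [0.181, -0.598, 0.248] pointing down, gripper open.
Joint ranges: [-2.98, 2.98], [-0.91, 2.08], [0.09, 2.57], [-1.24, 4.39], [0.2, 2.65], [-2.68, 2.68]. Speed limits (rad/s): [2.57, 2.57, 3.01, 3.14, 3.14, 3.14].

### API

Orientations are given as a unit quaternion [w, x, y, z].
In Python, from plant import r gives the robot as it stands.
- The arm moves only by the shell command python3 -m creep 'ROWS' [FORCE]. ROWS is JSON, a list of rows, each a list of 5 numbers: the shift along the tool's x, y, z in mm, then the turn about the tool's z in degrees, then the closure, from 0 (fully open) to 1 (shut). In form: [[x, y, z, yaw, grip], ...]. A call has exactly 8 rows; each row is the pose to reach, as a shift and turn from the pose measured when the call began, along the tool's axes at that moment; what a row does not reach only later rows make up. A row lasts 1/10 s, in which the tool goes at most 50 mm and 8.59 degrees, less where a joint would pass 70% of its speed; a pose out of reach is approached as far as the arm can. A call with a gripper value outside its range is refused whole. The fingers move at their own pace and stop on an object; FORCE is the grip in N (left out, the last holds). Time passes only in rows, so rows that repeat a pose let the fingers close, or fill a call up. It gives the time, the measured TCP pose, the force and the opening at its end, in the units of the state.
- r.read_state(): the state, without advancing time (a new reading comes with each control period).
- r.camera(name): name is "scene" or "top"; returns a dict with "frame" (420x560x3 uint8, blue, green, red), "fovy" (degrees; the focal length in pixels is half the picture's height over the tangent of half this angle, whatever the lens; pixels are square), "cx", "cy" (the principal point, pixels), "origin" and "rotation" of the camera in the world. Camera axes: x right, y up, looking along -z (the intrinsics and any distortion apply to the point x, -y, -z); pixel columns grow to the right and rows downward; lengths in m; the calibration is good to about 2 mm. A picture is of the moment at which its call begins. There is no depth.
- r.hand_in(): hands the job in, once; it reports no verdict.
The state is a dict: "clock": time; "q": joint angles; "qd": joint speeds; "joint_efforts": joint torques, N m; "tool_pos": TCP position; "eef_rot": TCP orientation; "force": force on the tool from outside, world axes, zero at the start; "torque": the same for the moment, N m; "gripper_width": finger opening in m.
Only numpy, scipy, OpenCV 4.12 (cv2) and the standard library are available. Lean on these libraries where they do the work, as an engineer would, in place of code of your own. Each camera call takes 0.05 s, during which the arm holds its last target. There are 200 camera calls.

### The job

Turn the test-tile carousel by its knob until the blue-glazed tile is centred over the yellow pointer, and let go. Then take the orange colour reader from its sloping holder and hold it still for a good two seconds with its window squarely over the middle of the blue tile, about 4 cm off the glaze and never touching the carousel with it. Finally slide the reader gently back, all the way down in its holder, window end first, leaving the blue tile at the pointer and the other things on the table where they stand.

Things in the scene. Friction and masses are not known exactly. Their poses are not given: they have to be found in the camera images.
- carousel (a joint): grey metal disc (radius 125 mm, top 47 mm above the table) that turns endlessly on a fixed stand about a vertical axis with slight friction (0.06 N m) and stays where left. Rad, growing counter-clockwise from above; blue tile exactly at the pointer at 0 or any whole turn. Carries six tiles at 60 degree steps (counter-clockwise: blue, white, green, yellow, red, black), none above 78 mm
- knob (a point): centre of the carousel's black bar knob, on the axis of turning, 127 mm above the table. The bar is 56 mm long, 16 mm thick, 34 mm tall (110 to 144 mm above the table). Its x axis runs along the bar; its -x axis points to the blue tile
- tile_blue (a point): blue-glazed terracotta test tile fixed on the carousel, 48 x 48 x 7 mm; origin at the middle of its glazed face, 87.5 mm from the carousel's axis, 63 mm above the table. z is the outward normal of the glazed face, which slopes: it looks outward from the axis and up, 30 degrees from vertical. y is horizontal (tangential)
- mark (a point): fixed point in the air over the yellow pointer (a 22 mm wide tongue jutting out to 155 mm from the carousel's axis, at the foot of the stand): where the middle of the blue tile's face must come to be, at the same radius and height. The pointer side looks roughly to the robot
- reader_mid (a point): middle of the loose colour reader, 160 mm long, about 0.22 kg. z runs from the window end to the handle end. White head 36 (x) x 44 (y) mm, 50 mm long, then orange handle 26 (x) x 34 (y) mm: window 80 mm from here along -z, handle from -30 to +80 mm; +20 mm is a good place to grip; centre of mass about 19 mm towards the window. Starts window down in the holder
- reader: the same reader; origin at the centre of its window face; axes as for reader_mid
- reader_window (a point): centre of the reader's window (24 mm black square) in the end face of the head; the reader looks along -z
- cup: grey cup of the fixed holder, leaning 25 degrees: its mouth leans towards -x, roughly to the robot. z: cup axis, floor to mouth; y horizontal. Inside 46 (x) x 54 (y) mm, walls 5 mm; side and +x walls 35 mm tall above the inner floor, lower (-x) wall 57 mm. Origin under the 5 mm floor. The reader rests on the floor and the -x wall, its axes parallel to the cup's
- cup_in (a point): centre of the cup's inner floor, 5 mm along z from the cup's origin
- glaze_jar: bystander: amber glass jar with white cap, 64 mm across, 85 mm tall; origin under its centre
- bowl: bystander: terracotta bowl, 100 mm across, 50 mm tall; origin under its centre
- oxide_bottle: bystander: white plastic bottle with blue cap, 54 mm across, 130 mm tall; origin under its centre
- vase: bystander: terracotta vase, 90 mm across, 170 mm tall; origin under its centre
- brush_pot: bystander: white pot with three brushes, 80 mm across, 195 mm tall with the brushes; origin under its centre
- saucers: bystander: stack of five terracotta saucers, 144 mm across, 60 mm tall; origin under its centre
- brush: bystander: wooden brush lying on the table, about 200 mm long, under 40 mm tall; origin about its middle
Mind the look-alikes: they are no part of the job. There is more than one size of the reader; the job needs the smaller.

How it is judged:
On the way, in this order (a step that is already met when the one before it is completed fails the run):
1. the blue tile is at the pointer, the carousel at rest and let go, the reader still in its holder (horizontal distance between tile_blue and mark below 0.013 m and velocity of joint carousel between -0.1 and 0.1 rad/s and contact force between the fingers and carousel below 0.1 N and contact force between the fingers and reader below 0.1 N and distance between reader_window and cup_in below 0.014 m and angle between the z axis of reader and the z axis of cup, either way round below 0.14 rad and linear speed of reader below 0.01 m/s), for 0.2 s.
2. the reader is held still, window squarely over the middle of the blue tile, 22 to 60 mm off, with the tile still at the pointer (horizontal distance between tile_blue and mark below 0.013 m and contact force between the fingers and reader above 0.5 N and x of reader_window in the frame of tile_blue between -0.012 and 0.012 m and y of reader_window in the frame of tile_blue between -0.012 and 0.012 m and z of reader_window in the frame of tile_blue between 0.022 and 0.06 m and angle between the z axis of reader and the z axis of tile_blue, either way round below 0.17 rad and linear speed of reader below 0.02 m/s and angular speed of reader below 0.15 rad/s), for 1.2 s.
At the end, for the whole second after the job is handed in: the reader is back in its holder: window centre within 14 mm of the centre of the cup's floor, its axis within 0.14 rad of the cup's, at rest and released; the blue tile's middle within 13 mm (seen from above) of the mark over the pointer, the carousel at rest (horizontal distance between tile_blue and mark below 0.013 m and velocity of joint carousel between -0.1 and 0.1 rad/s and distance between reader_window and cup_in below 0.014 m and angle between the z axis of reader and the z axis of cup, either way round below 0.14 rad and linear speed of reader below 0.01 m/s and contact force between the fingers and reader below 0.1 N); the robot touches nothing.
It fails at once if the reader touches the carousel (contact force between reader and carousel above 0.5 N).
It fails at once if the reader is dropped (moves faster than 0.5 m/s while not held) (contact force between the fingers and reader below 0.05 N and linear speed of reader above 0.5 m/s).
It fails at once if the reader is pressed hard into its holder (over 40 N) (contact force between reader and cup above 40 N).
It fails at once if a bystander is moved more than 25 mm or tipped (distance of any of glaze_jar, bowl, oxide_bottle, vase, brush_pot, saucers, brush from where it was at the start of the episode above 0.025 m or angle between any of glaze_jar, bowl, oxide_bottle, vase, brush_pot, saucers's own z axis and vertical above 0.4 rad).
It also fails if it takes over 72 s, if anything falls off the work surface, if the arm or the gripper's body presses on something with over 40 N, if the wrist force passes 120 N, or if a joint passes its speed limit or range.

## Working session

There is one attempt and no reset: what is moved stays moved. The work goes in short steps, Python scripts to look and compute and a shell command to move; the robot and the scene stay as the last step left them, time stands still between calls to the robot, and variables do not carry over. Pictures are saved under pics/ and viewed, about 8 in all and at most 12, crops included, and the job is handed in when it is done.

```bash
ls; mkdir -p pics; python3 - <<'E'
from plant import r
import cv2,numpy as np
s=r.read_state();print(s, r.finger_overhang)
for n in("scene","top"):
    c=r.camera(n);cv2.imwrite(f"pics/{n}0.png",c["frame"]);print({k:v for k,v in c.items() if k!="frame"})
E
```

```text
pics
{'clock': 0.0, 'q': array([-1.40312118e+00,  2.21245803e-01,  1.52762581e+00, -2.11112374e-05,
        1.39469015e+00, -1.26092492e-01]), 'qd': array([-5.63836579e-04, -4.20729553e-04, -6.09455043e-06,  8.81859795e-05,
        2.00354708e-04,  1.12944046e-03]), 'joint_efforts': array([-1.18803142e-03, -4.94621551e+01, -3.87378681e+01,  6.97905757e-02,
        5.70863939e-02, -1.68165070e-04]), 'tool_pos': array([ 0.18087237, -0.59765107,  0.24641724]), 'eef_rot': array([-9.84124537e-04,  9.89231201e-01,  1.46357993e-01, -3.08569845e-05]), 'force': array([-0.38722362, -0.42657179,  0.42604788]), 'torque': array([-0.03498642,  0.0453578 ,  0.00215282]), 'gripper_width': 0.08710569037183116} 0.025
{'fovy': 52.33216529036215, 'cx': 281.4282105982711, 'cy': 208.50309298746026, 'origin': array([ 1.00761013, -0.77115741,  1.00757053]), 'rotation': array([0.88733882, 0.37129283, 0.1086867 , 0.25091562])}
{'fovy': 49.491525286514886, 'cx': 279.92125666063146, 'cy': 212.39359742474403, 'origin': array([ 0.46271063, -0.0141804 ,  1.44252278]), 'rotation': array([ 0.70887367,  0.02327574, -0.01818129, -0.70471683])}
```

View pics/scene0.png

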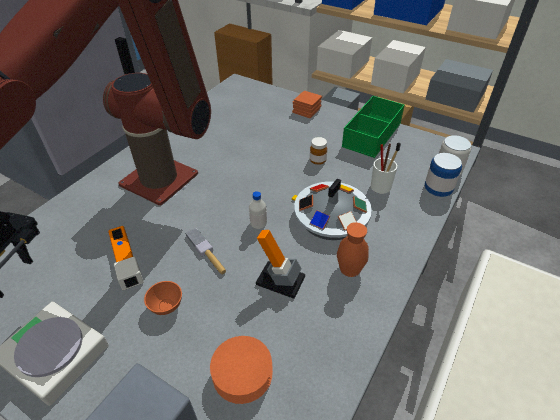

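View pics/top0.png

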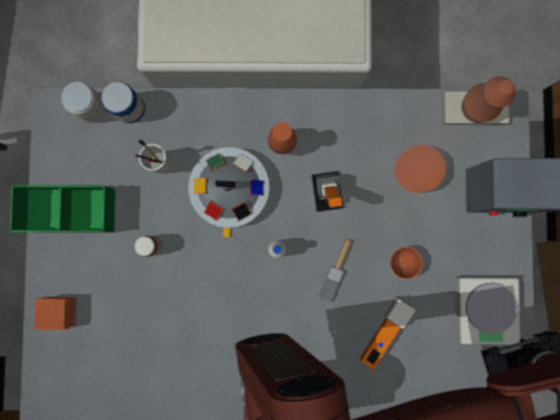

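The small reader is the one standing in the holder: orange handle at top (334,198), scene (272,250). The one lying at top (388,333), scene (122,257) is the larger look-alike. The carousel is at top (229,187) with its pointer at (227,232). Blue is now at (257,187) and has to turn about 90° clockwise to the pointer.

```bash
cat > h.py <<'E'
import cv2,numpy as np
from plant import r
from scipy.spatial.transform import Rotation as R
def quat(q): return R.from_quat([q[1],q[2],q[3],q[0]])
class Cam:
    def __init__(s,name):
        c=r.camera(name);s.im=c["frame"];s.f=210/np.tan(np.radians(c["fovy"]/2));s.cx,s.cy=c["cx"],c["cy"]
        s.o=c["origin"];s.R=quat(c["rotation"]).as_matrix()
        s.hsv=cv2.cvtColor(s.im,cv2.COLOR_BGR2HSV)
    def ray(s,p):
        d=s.R@np.array([(p[0]-s.cx)/s.f,-(p[1]-s.cy)/s.f,-1]);return d/np.linalg.norm(d)
    def plane(s,p,z):
        d=s.ray(p);return s.o+d*(z-s.o[2])/d[2]
    def pix(s,P):
        v=s.R.T@(np.asarray(P)-s.o);return np.array([s.cx-s.f*v[0]/v[2],s.cy+s.f*v[1]/v[2]])
    def blobs(s,lo,hi,roi,amin=20):
        m=cv2.inRange(s.hsv,np.array(lo),np.array(hi));k=np.zeros_like(m);x0,y0,x1,y1=roi;k[y0:y1,x0:x1]=m[y0:y1,x0:x1]
        n,l,st,ce=cv2.connectedComponentsWithStats(k)
        return sorted([(int(st[i,4]),ce[i].round(2),l==i) for i in range(1,n) if st[i,4]>=amin],key=lambda t:-t[0])
def tri(a,pa,b,pb):
    da,db=a.ray(pa),b.ray(pb);t=np.linalg.lstsq(np.c_[da,-db],b.o-a.o,rcond=None)[0]
    A,B=a.o+t[0]*da,b.o+t[1]*db;return (A+B)/2,np.linalg.norm(A-B)
E
cat > m1.py <<'E'
from h import *
np.set_printoptions(precision=4,suppress=True)
T,S=Cam("top"),Cam("scene")
tr=(185,140,275,240);sr=(285,175,380,240)
for nm,lo,hi in(("blue",(108,150,60),(130,255,255)),("yellow",(18,150,100),(32,255,255)),("black",(0,0,0),(180,255,45)),("red",(0,170,80),(8,255,255))):
    print(nm,[(b[0],b[1]) for b in T.blobs(lo,hi,tr,8)],[(b[0],b[1]) for b in S.blobs(lo,hi,sr,8)])
tr=(305,160,360,225);sr=(240,220,320,300)
for nm,lo,hi in(("orange",(5,170,120),(17,255,255)),):
    for C,ro in((T,tr),(S,sr)):
        b=C.blobs(lo,hi,ro)[0];c=cv2.findContours(b[2].astype(np.uint8),0,2)[0][0]
        print(nm,b[0],b[1],cv2.boxPoints(cv2.minAreaRect(c)))
a=cv2.resize(T.im[135:245,175:365],None,fx=4,fy=4,interpolation=2)
cv2.imwrite("pics/c1.png",a)
b=cv2.resize(S.im[165:305,235:385],None,fx=4,fy=4,interpolation=2);cv2.imwrite("pics/c2.png",b)
E
python3 m1.py
```

```text
blue [(160, array([256.29, 186.71]))] [(192, array([319.22, 219.07]))]
yellow [(160, array([199.85, 185.34])), (52, array([226.23, 232.25]))] [(38, array([345.68, 187.5 ])), (19, array([293.95, 197.11]))]
black [(146, array([241.39, 211.14])), (111, array([225.81, 183.82]))] [(117, array([333.96, 188.06])), (99, array([305.  , 201.82])), (27, array([330.85, 238.15]))]
red [(162, array([213.3 , 210.03]))] [(49, array([318.45, 186.73]))]
orange 134 [333.84 200.75] [[326. 206.]
 [326. 191.]
 [341. 191.]
 [341. 206.]]
orange 533 [270.61 247.82] [[254.6295 234.0537]
 [267.3743 227.0441]
 [286.7562 262.2841]
 [274.0115 269.2936]]
```

View pics/c1.png

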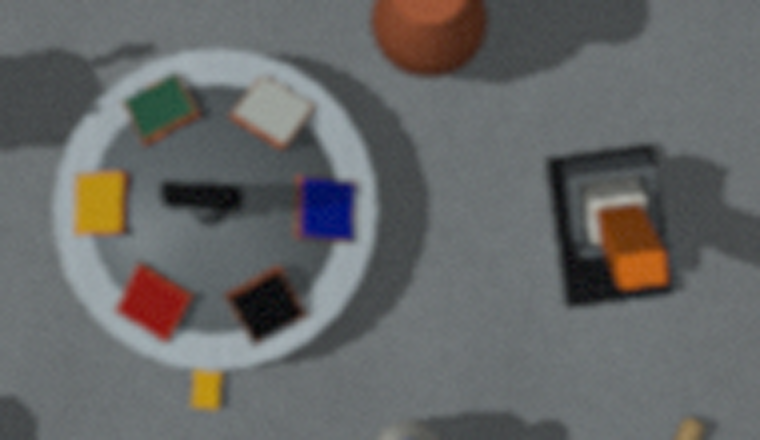

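View pics/c2.png

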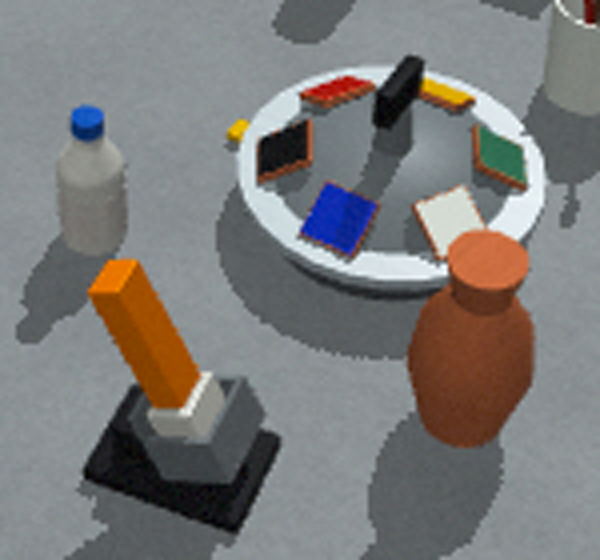

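The crops confirm that the small reader leans towards the robot in the grey cup. The knob bar points at the blue tile, which sits about 90° from the yellow pointer.

```bash
cat > m2.py <<'E'
from h import *
np.set_printoptions(precision=4,suppress=True)
T,S=Cam("top"),Cam("scene")
tr=(185,140,275,240);sr=(285,175,380,240)
Y=((18,150,100),(32,255,255));B=((108,150,60),(130,255,255));K=((0,0,0),(180,255,45));Rd=((0,170,80),(8,255,255))
bt,bs=T.blobs(*B,tr)[0][1],S.blobs(*B,sr)[0][1]
yt=T.blobs(*Y,tr);ys=S.blobs(*Y,sr,8)
kt=[b for b in T.blobs(*K,tr,8) if b[1][1]<200][0];ks=[b for b in S.blobs(*K,sr,8) if b[1][1]<195][0]
print("blue tri",*tri(T,bt,S,bs)); blue=T.plane(bt,.063)
print("yellow tri",*tri(T,yt[0][1],S,ys[0][1])); yel=T.plane(yt[0][1],.063)
pt,d=tri(T,yt[1][1],S,ys[1][1]);print("pointer tri",pt,d)
print("knob tri",*tri(T,kt[1],S,ks[1]))
red=T.plane(T.blobs(*Rd,tr)[0][1],.063)
print("blue,yel,red plane",blue,yel,red,"mid",(blue+yel)/2,"rad",np.linalg.norm(blue-yel)/2)
k2=T.plane(kt[1],.144);ax=(blue+yel)/2
P=T.plane(yt[1][1],.006);print("knob plane top",k2,"pointer at z6",P,np.linalg.norm((P-ax)[:2]))
a=np.degrees(np.arctan2(*(blue-yel)[[1,0]]));p=np.degrees(np.arctan2(*(P-ax)[[1,0]]))
print("blue ang",a,"pointer",p,"turn",(p-a+180)%360-180)
# disc outline (bright rim)
for C,ro,nm in((T,(180,140,280,240),"T"),):
    m=cv2.inRange(C.hsv,(0,0,125),(180,60,255));k=np.zeros_like(m);k[140:240,180:280]=m[140:240,180:280]
    c=max(cv2.findContours(k,0,1)[0],key=cv2.contourArea);e=cv2.fitEllipse(cv2.convexHull(c));print("disc",e,C.plane(e[0],.047))
def corners(C,b,n=4):
    c=max(cv2.findContours(b.astype(np.uint8),0,1)[0],key=cv2.contourArea);return cv2.minAreaRect(c)
# reader end cap = bright orange
for C,ro in((T,(315,170,350,215)),(S,(245,220,300,275))):
    m=C.blobs((5,170,90),(17,255,255),ro)[0]
    v=C.hsv[...,2][m[2]];th,_=cv2.threshold(v,0,255,cv2.THRESH_OTSU)
    C.cap=C.blobs((5,150,int(th)+1),(20,255,255),ro)[0];print("cap",th,C.cap[0],C.cap[1],corners(C,C.cap[2]))
print("cap tri",*tri(T,T.cap[1],S,S.cap[1]))
b=T.blobs((0,0,0),(180,255,60),(305,160,350,218))
print("base",[(x[0],x[1],corners(T,x[2])) for x in b[:2]])
# base corners from crop (top): 
q=[(175+x/4-.4,135+y/4-.4) for x,y in((550,158),(655,145),(675,290),(568,305))]
print("base corners",[T.plane(c,.01)[:2] for c in q])
E
python3 m2.py
```

```text
blue tri [0.6201 0.0677 0.0606] 0.003518965809462144
yellow tri [0.6252 0.2408 0.0612] 0.0002310944294738794
pointer tri [0.4791 0.1619 0.0103] 0.010080306256510354
knob tri [0.6217 0.153  0.1228] 0.0030139539016538494
blue,yel,red plane [0.6214 0.0685 0.063 ] [0.6249 0.2404 0.063 ] [0.5498 0.1986 0.063 ] mid [0.6231 0.1545 0.063 ] rad 0.08598068178142289
knob plane top [0.6204 0.1511 0.144 ] pointer at z6 [0.4833 0.1653 0.006 ] 0.1402169615270936
blue ang -91.17758351416101 pointer 175.55843433459128 turn -93.26398215124772
disc ((227.92080688476562, 186.91671752929688), (80.6678466796875, 81.89490509033203), 41.614784240722656) [0.6223 0.1568 0.047 ]
cap 148.0 93 [334.71 201.73] ((334.5, 202.0), (8.0, 11.0), 90.0)
cap 183.0 61 [262.9  233.56] ((262.84613037109375, 233.73074340820312), (6.1017022132873535, 11.926054000854492), 33.6900634765625)
cap tri [ 0.5665 -0.1581  0.1761] 0.0027618447587798352
base [(349, array([322.06, 191.99]), ((327.0742492675781, 191.0567626953125), (36.74151611328125, 26.697071075439453), 82.40535736083984)), (27, array([339.15, 188.59]), ((338.8800048828125, 189.1599884033203), (12.162237167358398, 3.111269950866699), 81.8698959350586))]
base corners [array([ 0.6687, -0.1047]), array([ 0.6795, -0.1877]), array([ 0.5646, -0.2032]), array([ 0.5523, -0.1191])]
```

```bash
cat > to.py <<'E'
import sys
from h import *
np.set_printoptions(precision=2,suppress=True)
# usage: to.py x y z ydir_deg : shift (mm) in the present tool axes and yaw to bring the tool's y to that heading
x,y,z,a=map(float,sys.argv[1:]);s=r.read_state();M=quat(s["eef_rot"]).as_matrix()
h=np.degrees(np.arctan2(M[1,1],M[0,1]))
print("clock",s["clock"],"q",s["q"],"pos",s["tool_pos"]*1000,"ydir",h,"zaxis",M[:,2],"w",s["gripper_width"],"F",s["force"])
print("shift",M.T@(np.array([x,y,z])-s["tool_pos"])*1000,"yaw",-((a-h+180)%360-180))
E
python3 to.py .6225 .155 .25 -1.2
```

```text
clock 0.3 q [-1.4   0.22  1.53 -0.    1.39 -0.13] pos [ 180.94 -598.02  247.14] ydir -73.16666460663544 zaxis [-0.  0. -1.] w 0.08691426985579873 F [ 0.04  0.68 -0.64]
shift [ 640.7  -592.88   -2.38] yaw -71.96666460663545
```

```bash
python3 -m creep '[[20,-18,0,0,0],[55,-51,0,0,0],[92,-85,0,0,0],[129,-119,0,0,0],[166,-153,0,0,0],[203,-187,0,0,0],[238,-219,0,0,0],[270,-248,0,0,0]]' 40; python3 to.py .6225 .155 .25 -1.2
```

```text
clock: 1.1
tool_pos: [0.3683, -0.2804, 0.2476]
eef_rot: [-0.0, 0.989, 0.146, 0.0]
force: [0.9, 0.2, 0.0]
gripper_width: 0.087
clock 1.1 q [-0.82 -0.18  1.93  0.    1.39  0.45] pos [ 368.31 -280.4   247.57] ydir -73.15374513806508 zaxis [ 0.  0. -1.] w 0.08702165345005128 F [0.86 0.21 0.04]
shift [ 369.46 -343.05   -2.15] yaw -71.95374513806507
```

```bash
python3 -m creep '[[28,-26,0,-5,0],[64,-60,0,-12,0],[100,-93,0,-20,0],[136,-127,0,-28,0],[172,-160,0,-36,0],[208,-193,0,-44,0],[244,-226,0,-52,0],[275,-255,0,-58,0]]'; python3 to.py .6225 .155 .19 -1.2
```

```text
clock: 1.9
tool_pos: [0.5584, 0.0458, 0.2479]
eef_rot: [0.0, 0.792, 0.61, 0.001]
force: [0.2, -0.3, 0.5]
gripper_width: 0.0868
clock 1.9 q [-0.06  0.07  1.7   0.    1.38  0.2 ] pos [558.44  45.8  247.88] ydir -14.794454791343254 zaxis [ 0.  0. -1.] w 0.086825803636135 F [ 0.23 -0.3   0.47]
shift [121.9  34.   58. ] yaw -13.594454791343253
```

```bash
python3 -m creep '[[25,7,0,-3,0],[60,17,0,-7,0],[95,26,4,-11,0],[118,33,20,-13.6,0],[122,34,40,-13.6,0],[122,34,58,-13.6,0],[122,34,58,-13.6,0],[122,34,58,-13.6,0]]'; python3 to.py .6225 .155 .138 -1.2; python3 - <<'E'
from h import *
T,S=Cam("top"),Cam("scene")
a=cv2.resize(S.im[150:260,260:400],None,fx=3,fy=3,interpolation=2);b=cv2.resize(T.im[135:245,175:285],None,fx=3,fy=3,interpolation=2)
cv2.imwrite("pics/k1.png",np.hstack([a,b]))
E
```

```text
clock: 2.7
tool_pos: [0.6223, 0.155, 0.1899]
eef_rot: [-0.0, 0.714, 0.7, 0.0]
force: [0.3, 0.7, 0.6]
gripper_width: 0.0871
clock 2.7 q [0.12 0.3  1.54 0.   1.3  0.14] pos [622.34 155.02 189.94] ydir -1.1992764857446603 zaxis [ 0.  0. -1.] w 0.08710198248954058 F [0.32 0.67 0.63]
shift [-0.04  0.15 51.94] yaw 0.000723514255327018
```

View pics/k1.png

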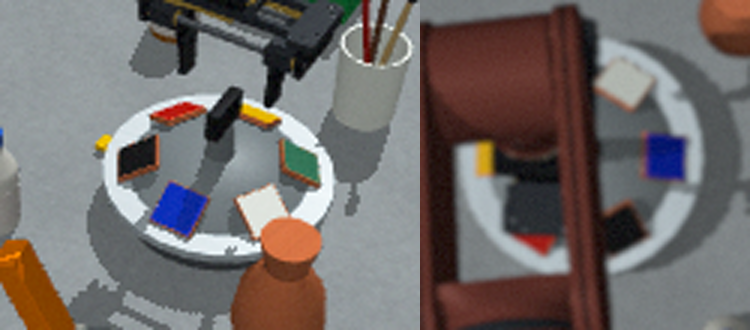

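The fingers straddle the bar (scene crop, bar at (222,115)), so the tool is over the knob. Now I lower and close gently.

```bash
python3 -m creep '[[0,0,20,0,0],[0,0,40,0,0],[0,0,52,0,0],[0,0,52,0,0.4],[0,0,52,0,0.7],[0,0,52,0,1],[0,0,52,0,1],[0,0,52,0,1]]' 12;python3 -m creep '[[0,0,0,0,1],[0,0,0,0,1],[0,0,0,0,1],[0,0,0,4,1],[0,0,0,10,1],[0,0,0,17,1],[0,0,0,24,1],[0,0,0,30,1]]' ; python3 to.py .6225 .155 .138 -94.5
```

```text
clock: 3.6
tool_pos: [0.624, 0.1551, 0.1405]
eef_rot: [0.001, 0.715, 0.7, 0.002]
force: [-1.1, -0.4, 1.1]
gripper_width: 0.055
clock: 4.4
tool_pos: [0.6229, 0.1556, 0.1403]
eef_rot: [-0.0, 0.872, 0.489, 0.001]
force: [-3.2, 0.8, 1.7]
gripper_width: 0.0155
clock 4.4 q [0.12 0.35 1.58 0.   1.21 0.67] pos [622.92 155.61 140.28] ydir -31.468701823019366 zaxis [ 0.  0. -1.] w 0.015480539082324735 F [-3.18  0.75  1.71]
shift [-0.75 -0.04  2.27] yaw 63.03129817698064
```

```bash
python3 -m creep '[[0,0,0,8,1],[0,0,0,16,1],[0,0,0,24,1],[0,0,0,32,1],[0,0,0,40,1],[0,0,0,48,1],[0,0,0,56,1],[0,0,0,61,1]]' ;python3 -m creep '[[0,0,0,2,1],[0,0,0,2,1],[0,0,0,2,1],[0,0,0,2,1],[0,0,0,2,1],[0,0,0,2,0.8],[0,0,0,2,0.6],[0,0,0,2,0]]' ; python3 to.py .6225 .155 .25 -94.5
```

```text
clock: 5.2
tool_pos: [0.6238, 0.1539, 0.1403]
eef_rot: [0.0, 1.0, -0.024, 0.002]
force: [2.9, -6.4, -2.3]
gripper_width: 0.0156
clock: 6.0
tool_pos: [0.6237, 0.1541, 0.1402]
eef_rot: [0.0, 0.999, -0.042, 0.002]
force: [0.2, 1.1, 0.3]
gripper_width: 0.0264
clock 6.0 q [ 0.12  0.35  1.58 -0.    1.21  1.77] pos [623.74 154.09 140.23] ydir -94.76391880489231 zaxis [ 0. -0. -1.] w 0.026440878942439298 F [0.25 1.12 0.33]
shift [  -0.88   -0.74 -109.77] yaw -0.2639188048923131
```

```bash
python3 -m creep '[[0,0,0,0,0],[0,0,0,0,0],[0,0,0,0,0],[0,0,-25,0,0],[0,0,-70,0,0],[0,0,-110,0,0],[0,0,-120,0,0],[0,0,-120,0,0]]'; python3 to.py .42 -.32 .26 -82.5
```

```text
clock: 6.8
tool_pos: [0.6247, 0.1544, 0.2633]
eef_rot: [-0.0, 0.999, -0.042, 0.005]
force: [0.6, -0.3, 0.5]
gripper_width: 0.0848
clock 6.8 q [ 0.12  0.25  1.46 -0.    1.42  1.77] pos [624.66 154.39 263.33] ydir -94.76019187933397 zaxis [ 0.01 -0.   -1.  ] w 0.0847813169333548 F [ 0.58 -0.28  0.52]
shift [-164.61  489.74    1.55] yaw -12.260191879333973
```

```bash
python3 -m creep '[[-8,24,0,-1,0],[-22,67,0,-2,0],[-37,111,0,-4,0],[-52,155,0,-6,0],[-67,199,0,-8,0],[-82,243,0,-10,0],[-97,287,0,-12,0],[-110,327,0,-12.3,0]]'; python3 to.py .42 -.32 .26 -82.5
```

```text
clock: 7.6
tool_pos: [0.4857, -0.1635, 0.2597]
eef_rot: [-0.0, 0.998, 0.066, 0.003]
force: [0.5, -0.5, 0.2]
gripper_width: 0.0869
clock 7.6 q [-0.48 -0.06  1.8   0.    1.4   0.96] pos [ 485.73 -163.52  259.65] ydir -82.41785858308708 zaxis [ 0.01  0.   -1.  ] w 0.08691910665140382 F [ 0.55 -0.46  0.2 ]
shift [-85.79 146.44  -0.94] yaw 0.08214141691291843
```

```bash
python3 -m creep '[[-10,20,0,0,0],[-30,55,0,0,0],[-55,95,0,0,0],[-75,130,0,0,0],[-86,146,0,0,0],[-86,146,0,0,0],[-86,146,0,0,0],[-86,146,0,0,0]]'; cat > m3.py <<'E'
from h import *
np.set_printoptions(precision=4,suppress=True)
T,S=Cam("top"),Cam("scene")
tr=(185,140,275,228)
bt=T.blobs((108,150,60),(130,255,255),tr)[0];yp=[b for b in T.blobs((18,150,100),(32,255,255),(185,140,275,245)) if b[1][1]>222][0]
yt=[b for b in T.blobs((18,150,100),(32,255,255),tr) if b[1][1]<222][0]
bl,ye=T.plane(bt[1],.063),T.plane(yt[1],.063);P=T.plane(yp[1],.008);ax=(bl+ye)/2
ang=lambda v:np.degrees(np.arctan2(v[1],v[0]))%360
print(bt[:2],"blue",bl,"yellow",ye,"axis",ax,"blue ang",ang(bl-ye),"pointer ang",ang(P-ax),ang(P-np.array([.6231,.1545,0])))
bs=S.blobs((108,150,60),(130,255,255),(285,175,380,240),8)
if bs: print("blue tri",*tri(T,bt[1],S,bs[0][1]),bs[0][:2])
a=cv2.resize(S.im[165:305,235:385],None,fx=3,fy=3,interpolation=2);b=cv2.resize(T.im[135:245,180:360],None,fx=3,fy=3,interpolation=2)
b=cv2.copyMakeBorder(b,0,a.shape[0]-b.shape[0],0,0,0);cv2.imwrite("pics/k2.png",np.hstack([a,b])[:, :1000])
cv2.imwrite("pics/rs.png",cv2.resize(S.im[220:300,240:320],None,fx=7,fy=7,interpolation=2))
E
python3 m3.py
```

```text
clock: 8.4
tool_pos: [0.4199, -0.3183, 0.258]
eef_rot: [-0.001, 0.998, 0.067, 0.003]
force: [0.3, -0.4, 0.4]
gripper_width: 0.0868
(162, array([225.13, 214.23])) blue [0.5371 0.1623 0.063 ] yellow [0.7086 0.1478 0.063 ] axis [0.6229 0.1551 0.063 ] blue ang 175.19120701052617 pointer ang 175.9349695338023 175.71440317365978
blue tri [0.5354 0.1613 0.0613] 0.004347577872625636 (71, array([309.68, 191.85]))
```

View pics/k2.png

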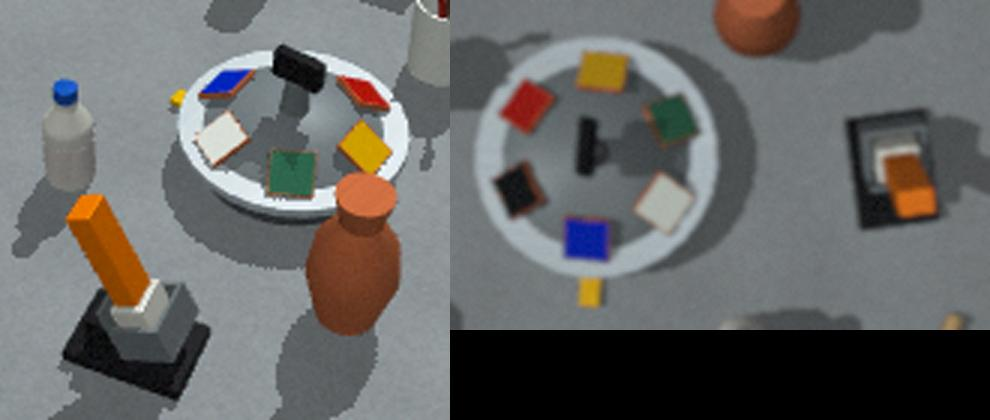

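View pics/rs.png

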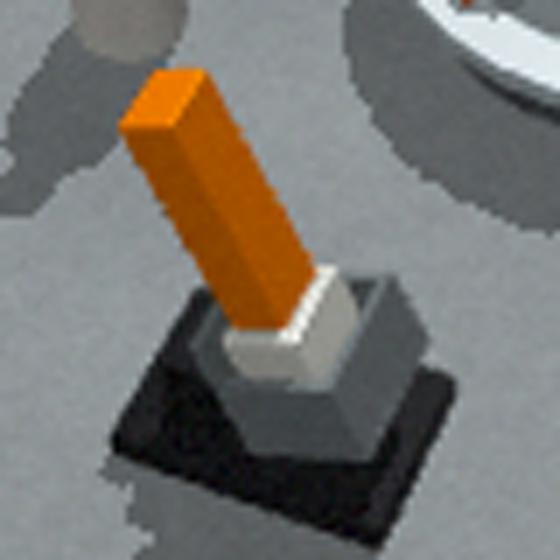

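Blue now sits at the pointer: its bearing is 175.2° against 175.8° for the pointer. The reader is still standing in its cup, with its end cap at scene (263.5,233.6). Next I check the predicted reader axis against the image and work out the approach.

```bash
python3 - <<'E'
from h import *
np.set_printoptions(precision=4,suppress=True)
T,S=Cam("top"),Cam("scene")
z=R.from_euler('z',7.5,degrees=True).apply([-np.sin(np.radians(25)),0,np.cos(np.radians(25))])
cap=np.array([.5665,-.1581,.1761]);ex=R.from_euler('z',7.5,degrees=True).as_matrix()
x=R.from_euler('z',7.5,degrees=True).apply([np.cos(np.radians(25)),0,np.sin(np.radians(25))]);y=np.cross(z,x)
for l in(0,.11):
  print([ ((S.pix(cap-l*z+a*x+b*y)-[240,220])*7).round(0).tolist() for a in(-.013,.013) for b in(-.017,.017)])
print([ ((S.pix(cap-.103*z+.0*x+b*y)-[240,220])*7).round(0).tolist() for b in (-.022,.022)])
print("grip",cap-.05*z,"floor",cap-.16*z,z)
E
python3 to.py .5875 -.1554 .26 -82.5
```

```text
[[116.0, 126.0], [156.0, 65.0], [172.0, 126.0], [211.0, 64.0]]
[[234.0, 331.0], [270.0, 269.0], [289.0, 333.0], [324.0, 270.0]]
[[249.0, 329.0], [295.0, 248.0]]
grip [ 0.5875 -0.1553  0.1308] floor [ 0.6335 -0.1493  0.0311] [-0.419  -0.0552  0.9063]
clock 8.6 q [-0.8  -0.02  1.77  0.01  1.39  0.63] pos [ 420.26 -318.69  258.99] ydir -82.32358975613677 zaxis [ 0.01  0.   -1.  ] w 0.08731196960705911 F [-1.01 -1.05 -0.31]
shift [ 187.56 -139.49    0.21] yaw 0.1764102438632449
```

The predicted corners match the picture within about 1 px, so I use this pose for the approach.

```bash
python3 -m creep '[[16,-12,0,0,0],[48,-36,0,0,0],[84,-63,0,0,0],[120,-90,0,0,0],[156,-116,0,0,0],[182,-135,0,0,0],[188,-139,0,0,0],[188,-139,0,0,0]]'; python3 to.py .5875 -.1554 .142 -82.5
```

```text
clock: 9.4
tool_pos: [0.5885, -0.1544, 0.26]
eef_rot: [-0.0, 0.998, 0.068, 0.003]
force: [-0.3, 0.2, 0.5]
gripper_width: 0.0869
clock 9.4 q [-0.39  0.17  1.56  0.    1.41  1.05] pos [ 588.54 -154.44  260.03] ydir -82.1553601201673 zaxis [ 0.01  0.   -1.  ] w 0.0868915442141347 F [-0.35  0.24  0.55]
shift [ -1.83   0.88 118.03] yaw 0.34463987983269817
```

```bash
python3 -m creep '[[-2,1,20,0.3,0],[-2,1,50,0.3,0],[-2,1,80,0.3,0],[-2,1,105,0.3,0],[-2,1,118,0.3,0],[-2,1,118,0.3,0],[-2,1,118,0.3,0],[-2,1,118,0.3,0]]'; python3 to.py .5875 -.1554 .142 -82.5
python3 - <<'E'
from h import *
S=Cam("scene");cv2.imwrite("pics/g1.png",cv2.resize(S.im[190:310,220:340],None,fx=5,fy=5,interpolation=2))
E
```

```text
clock: 10.2
tool_pos: [0.5884, -0.1563, 0.144]
eef_rot: [0.0, 0.998, 0.066, 0.004]
force: [-0.8, -0.7, -0.2]
gripper_width: 0.0871
clock 10.2 q [-0.39  0.27  1.67  0.    1.19  1.05] pos [ 588.37 -156.3   144.04] ydir -82.47085331126807 zaxis [ 0.01  0.   -1.  ] w 0.08709787489552911 F [-0.79 -0.69 -0.23]
shift [-0.76 -1.01  2.03] yaw 0.029146688731941595
```

View pics/g1.png

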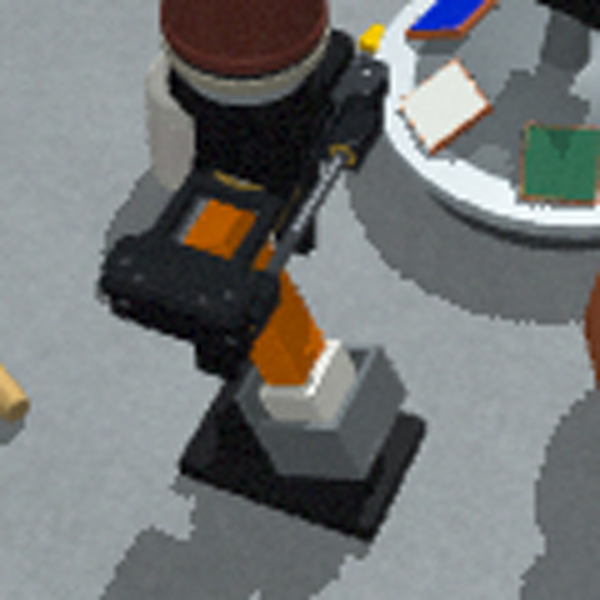

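The fingers straddle the handle (crop (285,310)) with no contact force. Now I lower 2 mm and close.

```bash
python3 -m creep '[[-1,-1,2,0,0.3],[-1,-1,2,0,0.5],[-1,-1,2,0,0.6],[-1,-1,2,0,1],[-1,-1,2,0,1],[-1,-1,2,0,1],[-1,-1,2,0,1],[-1,-1,2,0,1]]' 50; python3 to.py .5875 -.1554 .142 -82.5
```

```text
clock: 11.05
tool_pos: [0.5873, -0.1554, 0.1419]
eef_rot: [0.0, 0.998, 0.066, 0.004]
force: [-0.0, 0.0, -0.7]
gripper_width: 0.034
clock 11.05 q [-0.39  0.27  1.68  0.    1.19  1.05] pos [ 587.29 -155.36  141.94] ydir -82.46320223676217 zaxis [ 0.01  0.   -1.  ] w 0.03398385296447378 F [-0.04  0.04 -0.72]
shift [ 0.2   0.07 -0.06] yaw 0.03679776323781425
```

```bash
python3 -m creep '[[0,0,0,0,1],[-1.2,0,-2.7,0,1],[-4.2,0,-9,0,1],[-8.3,0,-18,0,1],[-12.5,0,-27,0,1],[-16.6,0,-36,0,1],[-20.8,0,-45,0,1],[-25,0,-54,0,1]]'; python3 to.py .55 -.16 .25 -82.5;python3 -m creep '[[-4,0,-9,0,1],[-8,0,-18,0,1],[-16,0,-36,0,1],[-25,0,-54,0,1],[-30,0,-75,0,1],[-30,0,-90,0,1],[-30,0,-90,0,1],[-30,0,-90,0,1]]'; python3 to.py .55 -.16 .25 -82.5
cat > m4.py <<'E'
from h import *
import sys
T,S=Cam("top"),Cam("scene")
np.save("S.npy",S.im)
x,y=map(int,sys.argv[2:4])
cv2.imwrite(sys.argv[1],cv2.resize(S.im[max(0,y-60):y+60,x-75:x+75],None,fx=5,fy=5,interpolation=2))
E
python3 m4.py pics/g2.png 260 220
```

```text
clock: 11.85
tool_pos: [0.5614, -0.1588, 0.1967]
eef_rot: [0.0, 0.998, 0.066, 0.004]
force: [0.9, -0.9, -1.5]
gripper_width: 0.0339
clock 11.85 q [-0.41  0.16  1.7   0.    1.28  1.03] pos [ 561.41 -158.76  196.65] ydir -82.46844818198328 zaxis [ 0.01 -0.   -1.  ] w 0.033877841839422926 F [ 0.92 -0.9  -1.51]
shift [-11.04  -0.2  -53.44] yaw 0.03155181801673734
clock: 12.65
tool_pos: [0.531, -0.1627, 0.2863]
eef_rot: [0.0, 0.998, 0.066, 0.004]
force: [0.5, 0.0, -3.1]
gripper_width: 0.0334
clock 12.65 q [-0.44  0.02  1.67  0.    1.44  1.  ] pos [ 531.02 -162.68  286.26] ydir -82.4706443860791 zaxis [ 0.01 -0.   -1.  ] w 0.03341804903637397 F [ 0.53  0.01 -3.14]
shift [18.87 -0.21 36.42] yaw 0.029355613920898804
```

View pics/g2.png

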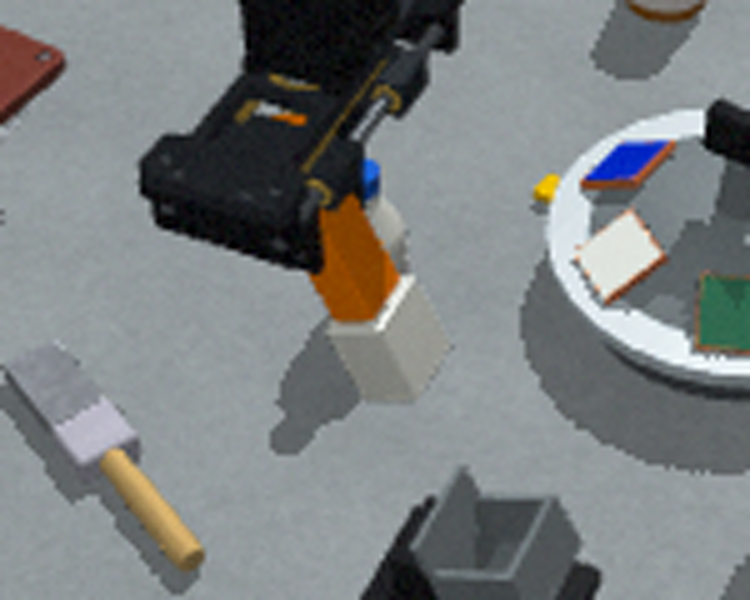

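Held: the white head is at crop (390,340). I check the tilt from the head's edges.

```bash
cat > m5.py <<'E'
from h import *
np.set_printoptions(precision=1,suppress=True)
S=Cam("scene")
def pred(tcp,yaw,th,off=(0,0,-.011)):
    W=R.from_euler('z',yaw,degrees=True);t=np.radians(th)
    z=W.apply([-np.sin(t),0,np.cos(t)]);x=W.apply([np.cos(t),0,np.sin(t)]);y=np.cross(z,x)
    p=np.asarray(tcp)+off
    return {"sh":[S.pix(p-.06*z+a*x+b*y) for a,b in((-.018,-.022),(.018,-.022),(.018,.022))],"bo":[S.pix(p-.11*z+a*x+b*y) for a,b in((-.018,-.022),(.018,-.022),(.018,.022))]}
if __name__=="__main__":
    o=np.array([185,160])
    for th in(5,15,20,25,30):
        d=pred((.531,-.1627,.2863),7.5,th);print(th,*[((p-o)*5) for p in d["sh"]],"|",*[((p-o)*5) for p in d["bo"]])
E
python3 m5.py
```

```text
5 [285.4 318.4] [347.7 335. ] [385.9 278.3] | [299.5 385.9] [360.  402.7] [396.8 346. ]
15 [304.4 326.4] [364.5 334.1] [402.6 277.1] | [332.2 396.8] [391.2 405.3] [427.5 348.1]
20 [313.9 329.5] [372.3 332.6] [410.3 275.4] | [348.5 400.6] [406.  404.9] [442.2 347.3]
25 [323.3 331.9] [379.6 330.4] [417.5 273.1] | [364.5 403.4] [420.3 403.2] [456.3 345.4]
30 [332.6 333.6] [386.4 327.4] [424.2 270.1] | [380.2 404.9] [433.8 400.3] [469.6 342.3]
```

```bash
cat > m6.py <<'E'
from h import *
from m5 import pred,S
from scipy.optimize import least_squares
import sys
def head(roi):
    x0,y0,x1,y1=roi
    m=np.zeros(S.im.shape[:2],np.uint8);g=S.im.astype(int)
    w=(g.min(2)>115)&(g[...,2]-g[...,0]>-4)
    m[y0:y1,x0:x1]=w[y0:y1,x0:x1]
    m=cv2.morphologyEx(m,cv2.MORPH_OPEN,np.ones((2,2)))
    n,l,st,ce=cv2.connectedComponentsWithStats(m)
    i=1+np.argmax(st[1:,4]);return (l==i).astype(np.uint8),st[i],ce[i]
if __name__=="__main__":
    a=[float(v) for v in sys.argv[1:5]];roi=[int(v) for v in sys.argv[5:9]]
    m,st,ce=head(roi);print(st,ce)
    c=max(cv2.findContours(m,0,1)[0],key=cv2.contourArea)
    hull=cv2.convexHull(c)
    for e in(1,1.5,2):print(e,((cv2.approxPolyDP(hull,e,True)[:,0])).tolist())
    d=pred(a[:3],a[3],23);print("pred23",np.array(d["sh"]),np.array(d["bo"]))
    cv2.imwrite("pics/m6.png",m*255)
    for r_ in range(roi[1],roi[3],1): print(''.join('#' if v else '.' for v in m[r_,roi[0]:roi[2]]))
E
python3 m6.py .531 -.1627 .2863 7.5 248 212 278 244
```

```text
[252 216  24  25 361] [264.4 229.8]
1 [[268, 216], [275, 230], [269, 240], [259, 240], [252, 229], [252, 226], [266, 216]]
1.5 [[268, 216], [275, 230], [269, 240], [259, 240], [252, 226]]
2 [[268, 216], [275, 230], [269, 240], [259, 240], [252, 226]]
pred23 [[248.9 226.2]
 [260.4 226.3]
 [267.9 214.8]] [[256.6 240.5]
 [267.9 240.8]
 [275.1 229.3]]
..............................
..............................
..............................
..............................
..................###.........
..................####........
.................#####........
................#######.......
................#######.......
...............#########......
...............#########......
..............##########......
.............#############....
............##############....
....######################....
....#######################...
....#######################...
....########################..
.....#######################..
......#####################...
......#####################...
.......###################....
.......###################....
........#################.....
........################......
.........###############......
..........#############.......
..........#############.......
...........###########........
..............................
..............................
..............................
```

The tilt is about 22.5°, so the reader sagged a little in the grip; 30° ± 9.7° is needed. To gain margin I will nudge the head's lower end against the inside of the cup's tall wall, which tilts the reader back a few degrees in the grip.

```bash
for p in ".5631 -.1586 .2133" ".5756 -.157 .1861" ".5639 -.1585 .1806"; do python3 to.py $p -82.5|tail -1; done
```

```text
shift [32.43  0.6  71.74] yaw 0.041958337037669935
shift [44.87  0.66 99.01] yaw 0.041958337037669935
shift [ 33.05   0.61 104.44] yaw 0.041958337037669935
```

```bash
python3 -m creep '[[10,0.6,15,0,1],[22,0.6,40,0,1],[32,0.6,65,0,1],[34,0.6,76,0,1],[38,0.6,84,0,1],[42,0.6,92,0,1],[45,0.6,99,0,1],[45,0.6,99,0,1]]'; python3 to.py .5639 -.1585 .1806 -82.5; python3 -m creep '[[-2,0,1,0,1],[-4,0,2,0,1],[-6,0,3,0,1],[-8,0,4,0,1],[-9,0,4,0,1],[-10,0,5,0,1],[-11,0,5,0,1],[-12,0,5.5,0,1]]';  python3 to.py .5639 -.1585 .1806 -82.5
```

```text
clock: 13.65
tool_pos: [0.5757, -0.1568, 0.1856]
eef_rot: [-0.0, 0.998, 0.066, 0.003]
force: [-0.4, -0.7, -2.7]
gripper_width: 0.0339
clock 13.65 q [-0.4   0.2   1.67  0.    1.27  1.04] pos [ 575.73 -156.83  185.6 ] ydir -82.45284131139843 zaxis [ 0.01  0.   -1.  ] w 0.03387112059407672 F [-0.37 -0.72 -2.67]
shift [-11.97   0.11   4.94] yaw 0.04715868860157002
clock: 14.45
tool_pos: [0.567, -0.1583, 0.1822]
eef_rot: [0.0, 0.998, 0.066, 0.007]
force: [8.7, 2.2, 1.7]
gripper_width: 0.0338
clock 14.45 q [-0.41  0.18  1.7   0.01  1.25  1.03] pos [ 567.02 -158.29  182.23] ydir -82.45148907014433 zaxis [ 0.01  0.   -1.  ] w 0.03375353688627491 F [8.73 2.21 1.67]
shift [-3.14 -0.2   1.59] yaw 0.04851092985566652
```

```bash
python3 -m creep '[[-4,0,2,0,1],[-5,0,2.3,0,1],[-6,0,2.6,0,1],[-7,0,3,0,1],[-8,0,3.5,0,1],[-8,0,3.5,0,1],[-8,0,3.5,0,1],[-8,0,3.5,0,1]]' 60;  python3 to.py .5639 -.1585 .1806 -82.5
```

```text
clock: 15.25
tool_pos: [0.5633, -0.1589, 0.1814]
eef_rot: [0.001, 0.998, 0.066, 0.012]
force: [10.9, 3.8, -0.1]
gripper_width: 0.0338
clock 15.25 q [-0.42  0.16  1.72  0.01  1.24  1.02] pos [ 563.33 -158.94  181.43] ydir -82.44570608297634 zaxis [ 0.02  0.   -1.  ] w 0.033773928027680464 F [10.88  3.75 -0.05]
shift [ 0.6  -0.37  0.84] yaw 0.05429391702364228
```

```bash
python3 -m creep '[[4,0,-2,0,1],[4,0,-12,0,1],[0,0,-28,0,1],[-6,0,-50,0,1],[-20,0,-80,0,1],[-32,0,-105,0,1],[-32,0,-105,0,1],[-32,0,-105,0,1]]' ;  python3 to.py .531 -.1627 .2863 -82.5;python3 m6.py .531 -.1627 .2863 7.5 248 212 290 246
```

```text
clock: 16.05
tool_pos: [0.5289, -0.1635, 0.2864]
eef_rot: [0.001, 0.998, 0.066, 0.013]
force: [-0.3, 0.1, -2.4]
gripper_width: 0.0335
clock 16.05 q [-0.45  0.01  1.69  0.01  1.42  0.99] pos [ 528.92 -163.51  286.39] ydir -82.48300160808617 zaxis [ 0.03 -0.   -1.  ] w 0.03353357346384441 F [-0.29  0.1  -2.4 ]
shift [ 2.16 -0.53  0.15] yaw 0.016998391913830346
[252 216  25  25 370] [265.  229.5]
1 [[268, 216], [275, 226], [276, 230], [269, 240], [260, 240], [252, 226], [266, 216]]
1.5 [[268, 216], [276, 230], [269, 240], [260, 240], [252, 226]]
2 [[268, 216], [276, 230], [269, 240], [260, 240], [252, 226]]
pred23 [[248.9 226.2]
 [260.4 226.3]
 [267.9 214.8]] [[256.6 240.5]
 [267.9 240.8]
 [275.1 229.3]]
..........................................
..........................................
..........................................
..........................................
..................###.....................
..................####....................
.................#####....................
................#######...................
................########..................
..
[... 372 characters left out ...]
............
......#######################.............
......######################..............
.......####################...............
.......####################...............
........##################................
.........################.................
.........################.................
..........##############..................
..........##############..................
...........############...................
............##########....................
..........................................
..........................................
..........................................
..........................................
..........................................
```

The tilt is now about 26°. Next I go above the tile at the current height.

```bash
python3 to.py .4668 .1673 .286 -94.5
```

```text
clock 16.1 q [-0.45  0.01  1.69  0.01  1.42  0.99] pos [ 528.57 -163.11  284.95] ydir -82.46704272590789 zaxis [ 0.02  0.   -1.  ] w 0.033853209399945336 F [-0.3   0.59 -2.59]
shift [ -17.88 -335.65   -2.33] yaw 12.032957274092098
```

```bash
python3 -m creep '[[0,-8,0,0,1],[-1,-25,0,1,1],[-2,-50,0,2,1],[-4,-78,0,3,1],[-6,-106,0,4,1],[-7,-132,0,5,1],[-8,-150,-2,6,1],[-9,-160,-2,6,1]]' ;  python3 to.py .4668 .1673 .286 -94.5
```

```text
clock: 16.9
tool_pos: [0.4978, -0.0036, 0.2849]
eef_rot: [-0.001, 1.0, 0.014, 0.011]
force: [0.1, -1.0, -2.3]
gripper_width: 0.0337
clock 16.9 q [-0.17 -0.13  1.82  0.01  1.43  1.37] pos [497.76  -3.61 284.94] ydir -88.3614209993324 zaxis [ 0.02  0.   -1.  ] w 0.033707399121678354 F [ 0.08 -1.   -2.27]
shift [ -26.03 -171.72   -1.47] yaw 6.138579000667619
```

```bash
python3 -m creep '[[-1,-8,0,0,1],[-4,-28,0,1,1],[-8,-56,0,2,1],[-12,-84,0,3,1],[-17,-112,0,4,1],[-21,-140,0,5,1],[-25,-163,0,6,1],[-26,-172,0,6,1]]' ;  python3 to.py .4668 .1673 .2093 -94.5; python3 -m creep '[[0,0,8,0,1],[0,0,20,0,1],[0,0,32,0,1],[0,0,40,0,1],[0,0,45,0,1],[0,0,45,0,1],[0,0,45,0,1],[0,0,45,0,1]]';python3 to.py .4668 .1673 .2093 -94.5; python3 m4.py pics/t1.png 310 190
```

```text
clock: 17.7
tool_pos: [0.4662, 0.1691, 0.2838]
eef_rot: [-0.001, 0.999, -0.037, 0.01]
force: [-0.1, -0.4, -2.5]
gripper_width: 0.0337
clock 17.7 q [ 0.19 -0.13  1.82 -0.    1.43  1.84] pos [466.2  169.15 283.75] ydir -94.27187920970417 zaxis [ 0.02  0.   -1.  ] w 0.03372945700523824 F [-0.06 -0.39 -2.51]
shift [-0.73  2.04 74.44] yaw 0.22812079029583288
clock: 18.5
tool_pos: [0.4675, 0.1692, 0.2395]
eef_rot: [-0.001, 0.999, -0.037, 0.01]
force: [-0.0, -0.5, -2.5]
gripper_width: 0.0336
clock 18.5 q [ 0.19 -0.1   1.88 -0.    1.34  1.84] pos [467.52 169.24 239.46] ydir -94.27436308804329 zaxis [ 0.02  0.   -1.  ] w 0.03360802205339305 F [-0.   -0.49 -2.51]
shift [-1.2   2.1  30.13] yaw 0.22563691195671254
```

View pics/t1.png

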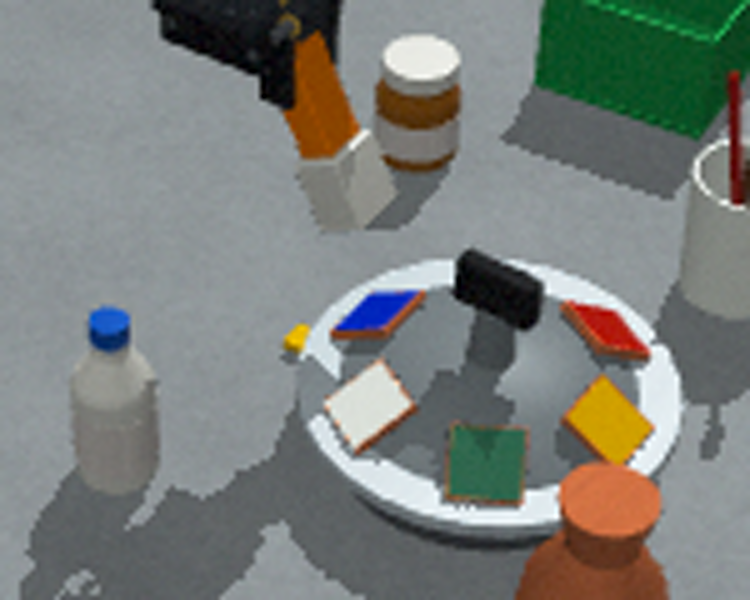

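```bash
python3 - <<'E'
from m5 import *
s=r.read_state()["tool_pos"]
m=np.array([[298.4,175.8],[305.2,175.4],[314.2,168.4]])
for th in(22,24,26,28):
    d=pred(s,-4.3,th);print(th,"sh",np.array(d["sh"]).ravel(),"bo",np.array(d["bo"]).ravel(),"d",(m-d["bo"]).ravel())
T=Cam("top")
g=T.im[195:240,205:250]
cv2.imwrite("pics/t2.png",cv2.resize(T.im[150:260,150:290],None,fx=5,fy=5,interpolation=2))
E
```

```text
22 sh [291.7 162.7 300.6 163.2 308.4 156.1] bo [296.4 176.2 305.1 176.9 312.8 169.7] d [ 2.  -0.4  0.1 -1.5  1.4 -1.3]
24 sh [292.3 162.9 301.1 163.  308.9 156. ] bo [297.3 176.5 306.  176.8 313.7 169.6] d [ 1.1 -0.7 -0.8 -1.4  0.5 -1.2]
26 sh [292.9 163.1 301.5 162.9 309.4 155.8] bo [298.3 176.6 306.9 176.7 314.5 169.4] d [ 0.1 -0.8 -1.7 -1.3 -0.3 -1. ]
28 sh [293.4 163.2 301.9 162.7 309.8 155.6] bo [299.3 176.8 307.8 176.5 315.4 169.2] d [-0.9 -1.  -2.6 -1.1 -1.2 -0.8]
```

View pics/t2.png

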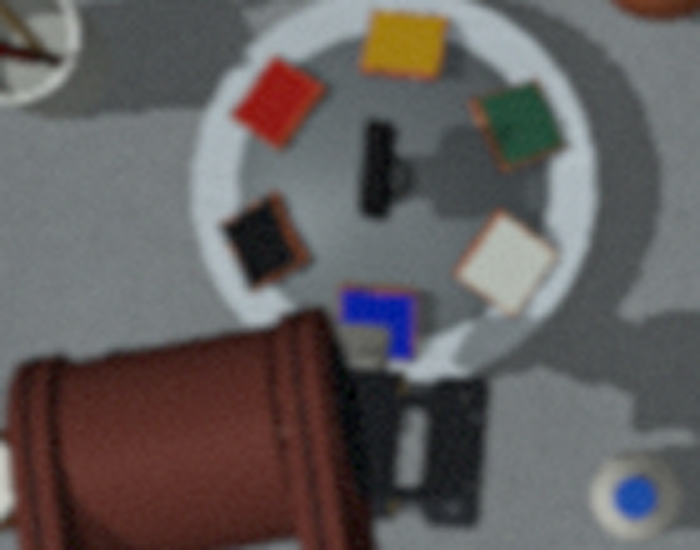

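```bash
python3 - <<'E'
from h import *
np.set_printoptions(precision=4,suppress=True)
T=Cam("top");s=r.read_state()["tool_pos"]
W=R.from_euler('z',-4.3,degrees=True);t=np.radians(25.5)
z=W.apply([-np.sin(t),0,np.cos(t)]);x=W.apply([np.cos(t),0,np.sin(t)]);y=np.cross(z,x);p=s+[0,0,-.011]
for l in(.06,.11):
  for a in(-.018,.018): print(l,a,T.pix(p-l*z+a*x-.022*y),T.pix(p-l*z+a*x+.022*y))
print("win",p-.11*z)
for r_ in range(212,226): print(r_,T.im[r_,214:240].astype(int).tolist() and ' '.join("%d/%d/%d"%tuple(v) for v in T.im[r_,220:234]))
E
```

```text
0.06 -0.018 [225.7244 234.3448] [210.0936 233.0717]
0.06 0.018 [226.0521 222.5842] [210.2529 221.3022]
0.11 -0.018 [228.3324 227.1076] [213.2476 225.8819]
0.11 0.018 [228.6756 215.6879] [213.434 214.454]
win [0.5145 0.1658 0.1289]
212 158/29/10 154/30/5 156/31/5 157/28/5 157/31/4 156/32/3 156/32/12 157/32/6 156/29/4 159/35/10 159/35/16 152/37/36 131/53/68 97/63/73
213 156/37/22 156/36/23 156/33/21 155/34/13 155/33/14 155/33/17 157/35/13 156/33/9 156/35/9 157/34/11 158/34/16 152/41/40 131/53/64 95/62/75
214 140/61/56 143/65/57 144/58/50 144/54/46 146/57/47 145/52/45 149/53/41 152/46/31 154/36/17 158/32/8 159/35/16 151/37/39 129/51/64 97/61/75
215 114/93/91 111/88/86 116/86/83 119/85/82 119/84/81 121/80/76 125/76/70 135/61/55 146/42/27 157/36/7 160/35/19 152/38/39 133/54/69 96/62/73
216 94/99/98 97/104/102 99/100/97 98/96/95 99/99/95 98/98/98 99/86/85 114/71/67 138/52/40 153/31/12 159/33/14 151/39/42 129/57/77 95/66/80
217 96/102/101 96/104/102 95/103/100 97/103/102 92/98/100 93/99/100 94/95/95 103/75/71 133/54/43 153/36/20 159/32/16 151/40/47 125/62/80 98/77/91
218 98/101/99 97/103/10
[... 429 characters left out ...]
7 92/97/95 92/95/93 84/87/87 79/76/76 104/76/73 134/74/70 149/76/71 150/69/70 141/64/66 127/86/90 135/124/121
222 88/91/90 104/107/107 106/109/108 105/109/107 103/107/107 89/91/91 79/82/81 104/94/95 136/116/114 152/124/122 148/122/120 147/119/118 149/130/127 163/154/148
223 67/66/66 76/79/78 83/87/85 88/90/91 86/90/91 72/73/72 70/71/71 100/99/97 130/126/119 148/142/133 154/146/141 162/156/149 175/167/159 182/175/166
224 34/33/30 45/46/46 48/49/49 50/51/47 55/54/54 45/45/45 49/48/46 61/59/56 89/88/83 99/99/92 118/115/110 149/148/141 175/171/160 183/179/167
225 28/27/25 28/24/23 32/30/27 32/33/31 34/29/28 31/28/27 29/27/23 35/34/30 39/34/36 39/40/38 69/73/71 117/118/114 150/148/140 162/157/147
```

The reader's tilt is about 25.5°. In the top view the head sits about 4–5 mm too far to +y of the blue tile. I correct that, come down 30 mm, hold and check.

```bash
python3 -m creep '[[0,2,4,0,1],[-1,4,10,0,1],[-1,5,17,0,1],[-1,5,23,0,1],[-1,5,28,0,1],[-1,5,30,0,1],[-1,5,30,0,1],[-1,5,30,0,1]]'; cat > m7.py <<'E'
from h import *
np.set_printoptions(precision=4,suppress=True)
T,S=Cam("top"),Cam("scene");st=r.read_state();s=st["tool_pos"];print(s,st["force"])
W=R.from_euler('z',-4.4,degrees=True);t=np.radians(25.5)
z=W.apply([-np.sin(t),0,np.cos(t)]);x=W.apply([np.cos(t),0,np.sin(t)]);y=np.cross(z,x);p=s+[0,0,-.011]
print("pred front-right bottom corner",T.pix(p-.11*z+.018*x-.022*y));w=p-.11*z
f=np.array([.5358,.1619,.063]);th=np.radians(175.5);n=np.array([.5*np.cos(th),.5*np.sin(th),.866]);ty=np.array([-np.sin(th),np.cos(th),0])
print("win",w,"in tile: x",(w-f)@np.cross(ty,n),"y",(w-f)@ty,"z",(w-f)@n,"angle",np.arccos(z@n))
b=T.im[...,0].astype(int)-T.im[...,2]
for q in range(206,226,2): print(q,b[q,214:236])
m=[v for v in S.blobs((108,150,60),(130,255,255),(285,175,380,240),8)];print("S blue",m[0][:2] if m else None)
print("pred S corners",*[S.pix(p-.11*z+a*x+c*y) for a,c in((-.018,-.022),(.018,-.022),(.018,.022))])
cv2.imwrite("pics/t3.png",np.hstack([cv2.resize(S.im[140:230,270:350],None,fx=5,fy=5,interpolation=2),cv2.resize(T.im[170:260,190:270],None,fx=5,fy=5,interpolation=2)]))
E
python3 m7.py
```

```text
clock: 19.55
tool_pos: [0.4666, 0.1645, 0.2092]
eef_rot: [-0.001, 0.999, -0.037, 0.01]
force: [0.1, 0.7, -2.9]
gripper_width: 0.0332
[0.4667 0.1645 0.2094] [-0.0329 -0.3353 -2.1715]
pred front-right bottom corner [231.5414 216.4165]
win [0.5139 0.1609 0.0992] in tile: x 0.0007279109879108729 y 0.0027120375091807683 z 0.04217224031390274 angle 0.0788356813616009
206 [ 10   9   7  -1  -8 -11  -9  -6  -1   1  -2  -1  -5  -3  -2   3   5   2
   7   9  10   9]
208 [11 11  4  7 33 62 69 69 65 53 34 17  9 10  4 -2  1  0 -4 -4 -1  8]
210 [ 10  10   7  15  61 115 150 151 151 143 140 136 140 142 138 139 135 107
  59  22   5   6]
212 [ 10   7   3  14  47  96 132 144 154 154 146 149 146 152 152 156 149 113
  66  22   4   6]
214 [-15 -16 -26 -29 -16  20  64 106 123 122 125 135 134 127 135 141 146 112
  64  16   2   6]
216 [-23 -31 -33 -35 -26 -19  -2  15  17  17  17  21  22  25  31  47  76  89
  54  14   0   7]
218 [-26 -35 -37 -32 -26 -26 -19  -8  -5  -4  -3  -3  -4  -7  -7   3  46  78
  53  12   5  11]
220 [-28 -35 -43 -38 -33 -21 -21  -4   0   0  -5  -2  -5  -5  -3   9  49  80
  53  15   9  10]
222 [-28 -39 -42 -41 -36 -26 -18  -3  -3  -1  -3  -3  -4  -3  -3   0  18  27
  24  14   8   8]
224 [-32 -38 -47 -46 -36 -32 -21  -6   1   5  -2  -1   1  -1   0   2   4  10
  11  10   9  12]
S blue (71, array([309.68, 191.85]))
pred S corners [296.9413 184.4039] [305.4247 184.6724] [312.9821 177.3975]
```

View pics/t3.png

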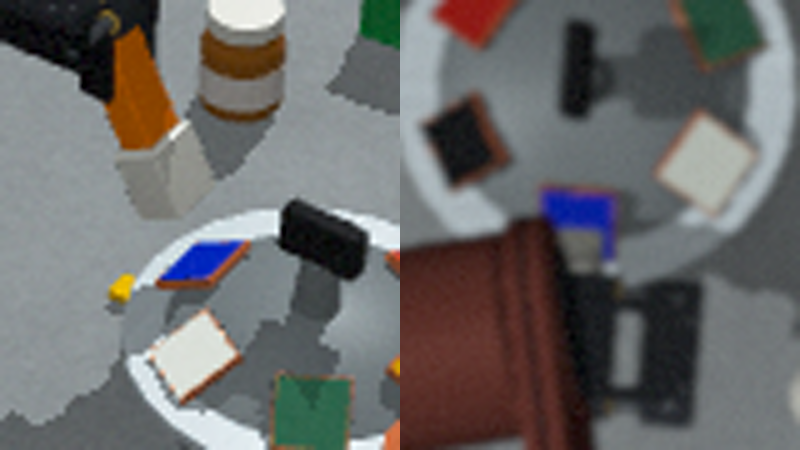

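The window is centred on the tile to about 3 mm in both views, roughly 42–45 mm off the glaze, at an angle of about 0.08 rad. I hold it there.

```bash
for i in 1 2 3; do python3 -m creep '[[0,0,0,0,1],[0,0,0,0,1],[0,0,0,0,1],[0,0,0,0,1],[0,0,0,0,1],[0,0,0,0,1],[0,0,0,0,1],[0,0,0,0,1]]'; done; python3 to.py .4668 .16 .29 -94.5
```

```text
clock: 20.45
tool_pos: [0.4667, 0.1645, 0.2095]
eef_rot: [-0.001, 0.999, -0.037, 0.011]
force: [0.1, 0.0, -1.8]
gripper_width: 0.0336
clock: 21.25
tool_pos: [0.4667, 0.1645, 0.2095]
eef_rot: [-0.001, 0.999, -0.037, 0.011]
force: [-0.0, -0.1, -2.4]
gripper_width: 0.0338
clock: 22.05
tool_pos: [0.4667, 0.1645, 0.2094]
eef_rot: [-0.001, 0.999, -0.037, 0.011]
force: [0.1, -0.5, -3.0]
gripper_width: 0.0337
clock 22.05 q [ 0.18 -0.08  1.92 -0.    1.28  1.83] pos [466.74 164.55 209.45] ydir -94.25666292937944 zaxis [ 0.02  0.   -1.  ] w 0.033695674570163 F [ 0.06 -0.53 -3.03]
shift [  2.09   4.24 -80.54] yaw 0.2433370706205551
```

```bash
python3 -m creep '[[0,0,-5,0,1],[0,0,-15,0,1],[0,0,-30,0,1],[0,0,-45,0,1],[0,0,-60,0,1],[0,0,-72,0,1],[0,0,-78,0,1],[0,0,-80,0,1]]';python3 to.py .54 -.16 .287 -82.5
```

```text
clock: 22.85
tool_pos: [0.4654, 0.1644, 0.2905]
eef_rot: [-0.002, 0.999, -0.037, 0.011]
force: [-0.6, 0.1, -2.6]
gripper_width: 0.0339
clock 22.85 q [ 0.18 -0.14  1.82 -0.    1.44  1.83] pos [465.41 164.43 290.54] ydir -94.26321284194627 zaxis [ 0.02  0.   -1.  ] w 0.033893033487891966 F [-0.55  0.09 -2.59]
shift [ 98.42 318.     4.47] yaw -11.763212841946256
```

```bash
python3 -m creep '[[3,8,0,0,1],[8,26,0,-1,1],[16,52,0,-2,1],[25,80,0,-3,1],[34,108,0,-4,1],[42,135,0,-5,1],[48,155,0,-6,1],[51,165,0,-6,1]]';python3 to.py .54 -.16 .287 -82.5
```

```text
clock: 23.65
tool_pos: [0.5038, -0.0061, 0.2901]
eef_rot: [-0.001, 1.0, 0.014, 0.011]
force: [0.3, 0.2, -2.5]
gripper_width: 0.0335
clock 23.65 q [-0.17 -0.12  1.8   0.01  1.44  1.37] pos [503.8   -6.06 290.06] ydir -88.3726276369254 zaxis [ 0.02  0.   -1.  ] w 0.03351864460081112 F [ 0.28  0.25 -2.54]
shift [ 31.74 154.91   3.52] yaw -5.872627636925415
```

```bash
python3 -m creep '[[2,8,0,0,1],[6,26,0,-1,1],[11,52,0,-2,1],[17,80,0,-3,1],[22,108,0,-4,1],[27,134,1,-5,1],[31,150,3,-5.9,1],[32,155,3.5,-5.9,1]]';python3 to.py .5565 -.1598 .2157 -82.5;python3 m6.py .54 -.16 .287 7.5 248 207 290 246 | tail -38
```

```text
clock: 24.45
tool_pos: [0.5402, -0.1612, 0.2861]
eef_rot: [-0.0, 0.998, 0.065, 0.01]
force: [0.4, 0.8, -2.1]
gripper_width: 0.0335
clock 24.45 q [-0.44  0.04  1.66  0.01  1.43  1.  ] pos [ 540.23 -161.17  286.14] ydir -82.549427879571 zaxis [ 0.02  0.   -1.  ] w 0.033547458459283086 F [ 0.39  0.77 -2.14]
shift [14.9   0.73 70.75] yaw -0.04942787957099881
..........................................
..........................................
..........................................
..........................................
..........................................
..........................................
..........................................
..........................................
..........................................
......................####................
......................####................
.....................######...............
.....................#######..............
....##..............########..............
...###.............##########.............
...####............##########.............
.....###..........###########.............
.....###....
[... 190 characters left out ...]
###.........
.........########################.........
..........#######################.........
..........######################..........
...........####################...........
...........####################...........
............##################............
.............#################............
.............################.............
.............###############..............
..............##############..............
...............############...............
................##########................
..........................................
..........................................
..........................................
..........................................
```

The reader sits in the grip as before, with its head corners within 1 px of the earlier pose. Now I go to the pre-insertion point, 80 mm out along the cup axis and 3 mm off the tall wall.

```bash
python3 -m creep '[[3,0.7,10,0,1],[7,0.7,25,0,1],[11,0.7,45,0,1],[14,0.7,60,0,1],[15,0.7,70,0,1],[15,0.7,71,0,1],[15,0.7,71,0,1],[15,0.7,71,0,1]]'; python3 to.py .5565 -.1598 .2157 -82.5;  python3 to.py .5733 -.1576 .1795 -82.5; python3 to.py .590 -.1551 .1432 -82.5
cat > m8.py <<'E'
from h import *
import sys
np.set_printoptions(precision=1,suppress=True)
S=Cam("scene");T=Cam("top");s=r.read_state()["tool_pos"]
W=R.from_euler('z',7.5,degrees=True);t=np.radians(25.5)
z=W.apply([-np.sin(t),0,np.cos(t)]);x=W.apply([np.cos(t),0,np.sin(t)]);y=np.cross(z,x);p=s+[0,0,-.011]
x0,y0=S.pix(p-.11*z).astype(int)-[22,22]
print("bo",np.array([S.pix(p-.11*z+a*x+c*y) for a,c in((-.018,-.022),(.018,-.022),(.018,.022))])-[x0,y0])
c=np.array([.6335,-.1493,.0311]);t=np.radians(25)
z=W.apply([-np.sin(t),0,np.cos(t)]);x=W.apply([np.cos(t),0,np.sin(t)])
print("cup rim -x inner",np.array([S.pix(c+.057*z-.023*x+k*y) for k in(-.027,.027)])-[x0,y0],"+x inner",np.array([S.pix(c+.035*z+.023*x+k*y) for k in(-.027,.027)])-[x0,y0])
for q in range(y0,y0+44): print("%2d"%(q-y0),''.join('#' if v>170 else '+' if v>130 else 'o' if v>95 else '.' if v>60 else ' ' for v in S.im[q,x0:x0+44].max(1)))
E
python3 m8.py
```

```text
clock: 25.3
tool_pos: [0.557, -0.1598, 0.2165]
eef_rot: [-0.0, 0.998, 0.065, 0.011]
force: [0.2, -0.5, -1.3]
gripper_width: 0.0338
clock 25.3 q [-0.42  0.12  1.7   0.01  1.3   1.02] pos [ 557.03 -159.75  216.53] ydir -82.56384144382073 zaxis [ 0.02  0.   -1.  ] w 0.03379723225828691 F [ 0.21 -0.47 -1.28]
shift [-0.54 -0.02  0.82] yaw -0.06384144382073487
clock 25.3 q [-0.42  0.12  1.7   0.01  1.3   1.02] pos [ 557.03 -159.75  216.53] ydir -82.56384144382073 zaxis [ 0.02  0.   -1.  ] w 0.03379723225828691 F [ 0.21 -0.47 -1.28]
shift [15.63 -0.07 37.37] yaw -0.06384144382073487
clock 25.3 q [-0.42  0.12  1.7   0.01  1.3   1.02] pos [ 557.03 -159.75  216.53] ydir -82.56384144382073 zaxis [ 0.02  0.   -1.  ] w 0.03379723225828691 F [ 0.21 -0.47 -1.28]
shift [31.73 -0.44 74.02] yaw -0.06384144382073487
bo [[14.  27.9]
 [24.8 28.1]
 [31.6 16.5]]
cup rim -x inner [[13.9 35.1]
 [22.2 21. ]] +x inner [[30.9 41.3]
 [38.8 26.9]]
 0       .++++++++++++++++++++++++++++++ooooooo
 1       .++++++++++++##+++++++++++++++++oooooo
 2       .++++++++++++##++++++++++++++++++ooooo
 3       o++++++++++++##
[... 1243 characters left out ...]
 ......................oo...
30 ++++++++++++o   ......................oo....
31 ++++++++++++.   ......................oo....
32 +++++++++++.   ......................oo.....
33 ++++++++++o    ......................oo.....
34 ++++++++++.   ......................oo......
35 +++++++++o   ......................o+o......
36 +++++++++.   ......................+o.......
37 ++++++++.    .....................ooo.......
38 ++++++++      ...................o+o........
39 +++++++.      ...................o+.........
40 ++++++o        .................o+o.........
41 ++++++.         ........oooooooooo..........
42 +++++o           .......oooooo+++o..........
43 +++++            ...........................
```

The picture agrees with the prediction to 1–2 px: head bottom at row 28, cup's far rim at (33,41)–(40,26). I insert in two stages and watch the force.

```bash
python3 -m creep '[[2,0,5,0,1],[4,0,10,0,1],[6.3,0,15,0,1],[8.6,0,20.5,0,1],[11,0,26,0,1],[13,0,31,0,1],[15,0,36,0,1],[15.6,0,37.4,0,1]]'; python3 to.py .590 -.1551 .1432 -82.5
```

```text
clock: 26.2
tool_pos: [0.5731, -0.1576, 0.1786]
eef_rot: [-0.0, 0.998, 0.065, 0.01]
force: [-0.4, 0.8, -2.5]
gripper_width: 0.0338
clock 26.2 q [-0.41  0.19  1.69  0.01  1.24  1.03] pos [ 573.11 -157.57  178.6 ] ydir -82.56752281705911 zaxis [ 0.02  0.   -1.  ] w 0.033754620992884204 F [-0.42  0.79 -2.53]
shift [16.34 -0.29 35.74] yaw -0.067522817059114
```

```bash
python3 -m creep '[[2.2,0,5,0,1],[4.5,0,10,0,1],[6.8,0,15,0,1],[9,0,20,0,1],[11.3,0,25,0,1],[13.5,0,29.5,0,1],[14.5,0,32,0,1],[14.5,0,32,0,1]]'; python3 to.py .590 -.1551 .1432 -82.5; python3 -m creep '[[0.3,0,0.7,0,1],[0.6,0,1.4,0,1],[0.9,0,2.1,0,1],[1.2,0,2.8,0,1],[1.4,0,3.3,0,1],[1.4,0,3.3,0,1],[1.4,0,3.3,0,1],[1.4,0,3.3,0,1]]';python3 to.py .590 -.1551 .1432 -82.5
```

```text
clock: 27.0
tool_pos: [0.588, -0.1555, 0.1463]
eef_rot: [-0.001, 0.998, 0.065, 0.01]
force: [0.3, 0.5, -3.2]
gripper_width: 0.0339
clock 27.0 q [-0.39  0.26  1.68  0.01  1.19  1.04] pos [ 588.   -155.49  146.33] ydir -82.55929613586139 zaxis [ 0.02  0.   -1.  ] w 0.033921405151741794 F [ 0.26  0.49 -3.17]
shift [ 1.97 -0.13  3.17] yaw -0.05929613586138771
clock: 27.8
tool_pos: [0.5895, -0.1554, 0.1436]
eef_rot: [-0.0, 0.998, 0.065, 0.01]
force: [-3.1, -0.6, 3.7]
gripper_width: 0.0338
clock 27.8 q [-0.39  0.26  1.68  0.01  1.18  1.05] pos [ 589.48 -155.42  143.59] ydir -82.55770076287754 zaxis [ 0.02  0.   -1.  ] w 0.03377448951635519 F [-3.12 -0.64  3.72]
shift [ 0.55 -0.25  0.4 ] yaw -0.057700762877544776
```

Contact with the floor at the expected depth, about 7 N. I ease the reader over to the tall wall and release.

```bash
python3 -m creep '[[-0.7,0,0.4,0,1],[-1.4,0,0.8,0,1],[-2,0,1,0,1],[-2.7,0,1.3,0,1],[-2.7,0,1.3,0,1],[-2.7,0,1.3,0,1],[-2.7,0,1.3,0,1],[-2.7,0,1.3,0,1]]' 30;python3 to.py .5873 -.1554 .1419 -82.5;
```

```text
clock: 28.6
tool_pos: [0.5871, -0.156, 0.1425]
eef_rot: [-0.0, 0.998, 0.065, 0.01]
force: [-0.3, -0.6, 4.7]
gripper_width: 0.0339
clock 28.6 q [-0.39  0.26  1.69  0.01  1.18  1.04] pos [ 587.08 -156.01  142.51] ydir -82.56266633051357 zaxis [ 0.02  0.   -1.  ] w 0.03392758624567973 F [-0.31 -0.63  4.68]
shift [ 0.28 -0.58  0.62] yaw -0.06266633051356507
```

```bash
python3 -m creep '[[0,0,0,0,0.62],[0,0,0,0,0.58],[0,0,0,0,0.54],[0,0,0,0,0.5],[0,0,0,0,0.4],[0,0,0,0,0.2],[0,0,0,0,0],[0,0,0,0,0]]' ;python3 to.py .57 -.1554 .27 -82.5; python3 m8.py | tail -44 | head -3; python3 - <<'E'
from h import *
T,S=Cam("top"),Cam("scene")
for C,ro in((T,(315,170,350,215)),(S,(245,220,300,275))):
    m=C.blobs((5,170,90),(17,255,255),ro);print([b[:2] for b in m])
E
```

```text
clock: 29.4
tool_pos: [0.5871, -0.156, 0.1425]
eef_rot: [-0.0, 0.998, 0.065, 0.01]
force: [0.3, -0.1, 0.3]
gripper_width: 0.0678
clock 29.4 q [-0.39  0.26  1.69  0.01  1.18  1.04] pos [ 587.09 -156.03  142.51] ydir -82.56243395920126 zaxis [ 0.02  0.   -1.  ] w 0.06777646311873725 F [ 0.25 -0.06  0.32]
shift [ -14.26   -2.7  -127.81] yaw -0.062433959201257494
 0       .. .++++++++++++++++++++++++++++++++++
 1       .  +++++++++#+++++++++++++++++++++++++
 2       +oo+++++++++##++++++++++++++++++++++++
[(34, array([335.38, 207.68]))]
[(178, array([276.44, 257.93])), (99, array([261.87, 234.75]))]
```

Released. I open fully, lift straight up, back away and compare with the starting picture.

```bash
python3 -m creep '[[0,0,0,0,0],[0,0,0,0,0],[0,0,-12,0,0],[0,0,-35,0,0],[0,0,-65,0,0],[0,0,-95,0,0],[0,0,-120,0,0],[0,0,-125,0,0]]'; python3 -m creep '[[-10,20,0,0,0],[-30,50,0,0,0],[-55,90,0,0,0],[-85,130,0,0,0],[-115,165,0,0,0],[-125,180,0,0,0],[-125,180,0,0,0],[-125,180,0,0,0]]'; python3 m3.py; python3 - <<'E'
from h import *
np.set_printoptions(precision=4,suppress=True)
a0={"top":cv2.imread("pics/top0.png"),"scene":cv2.imread("pics/scene0.png")}
T,S=Cam("top"),Cam("scene")
for C,n,ro in((T,"top",(315,170,350,215)),(S,"scene",(245,220,300,275))):
    for im in(a0[n],C.im):
        C.hsv=cv2.cvtColor(im,cv2.COLOR_BGR2HSV);m=C.blobs((5,170,90),(17,255,255),ro)[0];C.cap=C.blobs((5,150,149 if n=="top" else 184),(20,255,255),ro)[0];print(n,m[:2],C.cap[:2])
    d=(cv2.absdiff(cv2.GaussianBlur(a0[n],(5,5),0),cv2.GaussianBlur(C.im,(5,5),0)).max(2)>25).astype(np.uint8)
    k=cv2.connectedComponentsWithStats(d)[2:];print(n,"changed",[(k[0][i].tolist()) for i in range(1,len(k[0])) if k[0][i,4]>25])
print("cap",*tri(T,T.cap[1],S,S.cap[1]))
E
```

```text
clock: 30.4
tool_pos: [0.5864, -0.157, 0.2727]
eef_rot: [0.002, 0.998, 0.065, 0.014]
force: [-0.3, 0.2, -0.1]
gripper_width: 0.0868
clock: 31.2
tool_pos: [0.4859, -0.3511, 0.2696]
eef_rot: [0.001, 0.998, 0.065, 0.014]
force: [-1.3, 0.1, -0.7]
gripper_width: 0.0868
(164, array([225.21, 214.2 ])) blue [0.5372 0.162  0.063 ] yellow [0.7085 0.1479 0.063 ] axis [0.6229 0.155  0.063 ] blue ang 175.2882663143954 pointer ang 175.89876688832817 175.71440317365978
blue tri [0.5355 0.161  0.0616] 0.004294051945565337 (71, array([309.68, 191.85]))
top (251, array([332.99, 197.32])) (93, array([334.71, 201.73]))
top (275, array([332.79, 198.82])) (95, array([334.98, 205.31]))
top changed [[192, 151, 75, 72, 2466], [243, 154, 12, 13, 52], [223, 174, 7, 8, 42], [214, 179, 9, 9, 62], [229, 181, 7, 7, 33], [221, 187, 7, 7, 40], [280, 193, 280, 227, 31101], [499, 192, 45, 15, 408], [330, 197, 12, 6, 51], [328, 205, 15, 7, 90], [178, 332, 131, 88, 6020], [368, 350, 10, 13, 84], [396, 385, 9, 12, 46], [257, 399, 23, 21, 127]]
scene (534, array([270.61, 247.84])) (62, array([262.95, 233.58]))
scene (549, array([268.73, 247.64])) (152, array([265.68, 238.65]))
scene changed [[0, 0, 186, 159, 16181], [138, 0, 79, 272, 6735], [144, 88, 10, 13, 73], [103, 97, 4, 13, 28], [298, 178, 70, 55, 1955], [327, 191, 7, 6, 35], [94, 208, 14, 9, 69], [0, 211, 41, 58, 1614], [76, 220, 12, 12, 38], [118, 229, 9, 11, 60], [253, 229, 16, 31, 145], [262, 229, 20, 24, 124], [262, 239, 14, 19, 62], [69, 241, 7, 12, 62], [114, 241, 17, 24, 244], [277, 257, 9, 11, 33], [43, 270, 69, 50, 917], [0, 290, 5, 9, 34], [103, 297, 30, 40, 195], [233, 301, 22, 19, 73], [238, 313, 21, 14, 73], [20, 314, 15, 12, 49], [23, 329, 72, 68, 975], [0, 336, 24, 39, 679], [42, 364, 96, 56, 2235], [152, 365, 21, 20, 162], [0, 392, 10, 20, 108], [17, 409, 13, 11, 83]]
cap [ 0.5645 -0.157   0.1532] 0.01254874382528601
```

The carousel is fine (175.3° against 175.8°) and nothing on the table changed except the arm and its shadows. The cap sits about 3.6 px lower in the top view than at the start, so the reader leans too far. I measure that tilt.

```bash
cat > m9.py <<'E'
from h import *
np.set_printoptions(precision=2,suppress=True)
T,S=Cam("top"),Cam("scene")
def meas(im,C,ro):
    C.hsv=cv2.cvtColor(im,cv2.COLOR_BGR2HSV);m=C.blobs((4,150,70),(20,255,255),ro)[0]
    c=max(cv2.findContours(m[2].astype(np.uint8),0,1)[0],key=cv2.contourArea);p=cv2.boxPoints(cv2.minAreaRect(c));x,y,w,h=cv2.boundingRect(c)
    e=[p[i]-p[i-1] for i in range(4)];l=max(e[:2],key=np.linalg.norm);return m[0],m[1],np.degrees(np.arctan2(l[1],l[0]))%180,(x,y,x+w,y+h)
for nm,C,ro in(("scene",S,(245,215,300,280)),("top",T,(315,170,352,218))):
    print(nm,"before",meas(cv2.imread(f"pics/{nm}0.png"),C,ro),"now",meas(C.im,C,ro))
W=R.from_euler('z',7.5,degrees=True);w0=np.array([.6335,-.1493,.0311])
for d in(0,3,5,7):
    t0,t=np.radians(25),np.radians(25+d);Z=lambda t:W.apply([-np.sin(t),0,np.cos(t)]);X=lambda t:W.apply([np.cos(t),0,np.sin(t)])
    piv=w0+.05*Z(t0)-.018*X(t0);w=piv-.05*Z(t)+.018*X(t);y=np.cross(Z(t),X(t))
    cs=[w+.16*Z(t)+a*X(t)+b*y for a in(-.013,.013) for b in(-.017,.017)]+[w+.05*Z(t)+a*X(t)+b*y for a in(-.013,.013) for b in(-.017,.017)]
    ps=np.array([S.pix(q) for q in cs]);pt=np.array([T.pix(q) for q in cs]);ax=S.pix(w+.05*Z(t))-S.pix(w+.16*Z(t))
    print(d,"S ang",np.degrees(np.arctan2(ax[1],ax[0])),"min",ps.min(0),"T cap",np.array([T.pix(q) for q in cs[:4]]).mean(0),"T max",pt.max(0),"kick",(w-w0)@X(t0),(w-w0)@Z(t0))
E
python3 m9.py
```

```text
scene before (537, array([270.61, 247.87]), np.float32(61.18921), (257, 230, 285, 267)) now (560, array([268.69, 247.55]), np.float32(55.175514), (254, 229, 284, 267))
top before (267, array([332.94, 197.34]), np.float32(84.28935), (325, 187, 342, 208)) now (293, array([332.82, 198.88]), np.float32(84.80554), (325, 187, 342, 210))
0 S ang 60.731992594570805 min [256.57 229.07] T cap [335.01 202.14] T max [341.38 207.24] kick -1.4662516400362042e-18 -3.14438678926613e-18
3 S ang 58.1785441234323 min [254.81 228.7 ] T cap [335.21 204.17] T max [341.52 209.17] kick 0.0025921294377295005 0.0010105704746442908
5 S ang 56.55005110439706 min [253.67 228.49] T cap [335.32 205.5 ] T max [341.6  210.42] kick 0.0042892917030342825 0.0017590684648705753
7 S ang 54.975565630570074 min [252.56 228.33] T cap [335.44 206.82] T max [341.68 211.65] kick 0.005959297899801211 0.0025663405992265302
```

```bash
python3 - <<'E'
from h import *
S=Cam("scene")
def edge(im):
    g=(im[...,2].astype(float)-im[...,0]);out=[]
    for side in(0,1):
        P=[]
        for q in(range(240,263) if side==0 else range(236,256)):
            row=g[q,245:300];on=np.where(row>60)[0];i=on[0] if side==0 else on[-1];j=i-1 if side==0 else i+1
            P.append((q,i+(j-i)*(row[i]-60)/(row[i]-row[j]+1e-6)))
        P=np.array(P);k=np.polyfit(P[:,0],P[:,1],1);res=P[:,1]-np.polyval(k,P[:,0]);k=np.polyfit(*P[abs(res)<.7].T,1)
        out.append((np.degrees(np.arctan2(1,k[0])),np.polyval(k,250)+245,res.std()))
    return out
print("before",edge(cv2.imread("pics/scene0.png")));print("now",edge(S.im))
E
```

```text
before [(np.float64(59.87296437059241), np.float64(263.3169136153282), np.float64(0.11109511072906768)), (np.float64(61.08614188633885), np.float64(280.42405435824776), np.float64(0.210735786646982))]
now [(np.float64(54.807497742413226), np.float64(261.3317096573095), np.float64(0.08623643343409805)), (np.float64(55.76249133171451), np.float64(279.64131820017457), np.float64(0.13871269233563915))]
```

Line fits give about 6° (0.11 rad) of extra lean. That is inside the 0.14 limit but close, because the window end stuck on the floor when I slid sideways. I have 40 s left, so I mend it: regrip lightly, lift a few mm, turn the reader back against the far wall and set it down parallel.

```bash
python3 to.py .5815 -.1562 .262 -82.5
```

```text
clock 31.55 q [-0.77  0.13  1.59  0.02  1.4   0.67] pos [ 486.39 -350.7   270.31] ydir -82.47037646606559 zaxis [ 0.03 -0.   -1.  ] w 0.08710798095656115 F [-0.18  0.35  1.  ]
shift [ 119.53 -180.39   10.68] yaw 0.029623533934397983
```

```bash
python3 -m creep '[[12,-18,1,0,0],[36,-54,3,0,0],[60,-91,5,0,0],[84,-127,8,0,0],[108,-163,10,0,0],[119,-179,10.7,0,0],[119.5,-180.4,10.7,0,0],[119.5,-180.4,10.7,0,0]]'; python3 to.py .5815 -.1562 .141 -82.5
```

```text
clock: 32.35
tool_pos: [0.5816, -0.1557, 0.262]
eef_rot: [0.002, 0.998, 0.067, 0.014]
force: [-0.6, -0.3, -0.1]
gripper_width: 0.087
clock 32.35 q [-0.4   0.14  1.6   0.01  1.38  1.04] pos [ 581.55 -155.69  261.98] ydir -82.36761031843076 zaxis [ 0.03 -0.   -1.  ] w 0.08699510816172931 F [-0.62 -0.26 -0.13]
shift [ -3.38  -0.15 120.93] yaw 0.13238968156923647
```

```bash
python3 -m creep '[[-1,0,25,0,0],[-2,0,55,0,0],[-3,0,85,0,0],[-3.4,0,108,0,0],[-3.4,0,121,0,0],[-3.4,0,121,0,0],[-3.4,0,121,0,0],[-3.4,0,121,0,0.3]]' 15; python3 -m creep '[[0,0,0,0,0.5],[0,0,0,0,0.6],[0,0,0,0,1],[0,0,0,0,1],[0,0,0,0,1],[0,0,0,0,1],[-0.6,0,-1.3,0,1],[-1.8,0,-4,0,1]]'; python3 to.py .5815 -.1562 .141 -82.5; python3 m9.py | head -2
```

```text
clock: 33.15
tool_pos: [0.5826, -0.1572, 0.1429]
eef_rot: [0.003, 0.998, 0.066, 0.015]
force: [-0.0, -0.6, 1.1]
gripper_width: 0.0837
clock: 33.95
tool_pos: [0.5805, -0.1572, 0.1464]
eef_rot: [0.002, 0.998, 0.066, 0.015]
force: [2.2, -0.2, -2.4]
gripper_width: 0.0338
clock 33.95 q [-0.4   0.23  1.71  0.01  1.17  1.03] pos [ 580.53 -157.18  146.35] ydir -82.38788220429153 zaxis [ 0.03 -0.   -1.  ] w 0.0337900761553636 F [ 2.18 -0.2  -2.41]
shift [ 0.93 -0.88  5.37] yaw 0.11211779570845692
scene before (537, array([270.61, 247.87]), np.float32(61.18921), (257, 230, 285, 267)) now (228, array([274.87, 255.82]), np.float32(56.309967), (267, 244, 284, 266))Traceback (most recent call last):
  File "m9.py", line 9, in <module>
    print(nm,"before",meas(cv2.imread(f"pics/{nm}0.png"),C,ro),"now",meas(C.im,C,ro))
                                                                     ~~~~^^^^^^^^^^^
  File "m9.py", line 5, in meas
    C.hsv=cv2.cvtColor(im,cv2.COLOR_BGR2HSV);m=C.blobs((4,150,70),(20,255,255),ro)[0]
                                               ~~~~~~~~~~~~~~~~~~~~~~~~~~~~~~~~~~~^^^
IndexError: list index out of range
```

```bash
python3 -m creep '[[2.5,0,-1.2,0,1],[5,0,-2.3,0,1],[7.5,0,-3.5,0,1],[10,0,-4.6,0,1],[11.5,0,-5.3,0,1],[13,0,-6,0,1],[14.5,0,-6.8,0,1],[14.5,0,-6.8,0,1]]'; python3 to.py .5815 -.1562 .141 -82.5|head -1
```

```text
clock: 34.85
tool_pos: [0.5948, -0.1553, 0.1542]
eef_rot: [0.002, 0.998, 0.066, 0.015]
force: [-1.9, -0.3, -2.2]
gripper_width: 0.0342
clock 34.85 q [-0.39  0.26  1.67  0.01  1.19  1.05] pos [ 594.78 -155.34  154.17] ydir -82.38637647050976 zaxis [ 0.03 -0.   -1.  ] w 0.03415149739692415 F [-1.93 -0.3  -2.17]
```

```bash
python3 -m creep '[[-2.5,0,1.2,0,1],[-5,0,2.3,0,1],[-7.5,0,3.5,0,1],[-9.5,0,4.4,0,1],[-10.5,0,4.9,0,1],[-11,0,5.1,0,1],[-11,0,5.1,0,1],[-11,0,5.1,0,1]]'; python3 to.py .5815 -.1562 .141 -82.5|head -1;python3 -m creep '[[0.4,0,0.9,0,1],[0.8,0,1.8,0,1],[1.2,0,2.7,0,1],[1.6,0,3.6,0,1],[2,0,4.5,0,1],[2.2,0,5,0,1],[2.2,0,5,0,1],[2.2,0,5,0,1]]'; python3 to.py .5815 -.1562 .141 -82.5|head -1
```

```text
clock: 35.65
tool_pos: [0.5849, -0.1568, 0.1497]
eef_rot: [0.003, 0.998, 0.067, 0.016]
force: [3.6, 1.9, 2.2]
gripper_width: 0.0335
clock 35.65 q [-0.4   0.24  1.7   0.01  1.18  1.04] pos [ 584.87 -156.81  149.65] ydir -82.37571406937218 zaxis [ 0.03 -0.   -1.  ] w 0.033475198798038217 F [3.61 1.86 2.18]
clock: 36.45
tool_pos: [0.5872, -0.1567, 0.1448]
eef_rot: [0.003, 0.998, 0.066, 0.016]
force: [2.2, 0.5, 1.8]
gripper_width: 0.0337
clock 36.45 q [-0.4   0.25  1.69  0.01  1.17  1.04] pos [ 587.21 -156.68  144.78] ydir -82.38013876955488 zaxis [ 0.03 -0.   -1.  ] w 0.03374913897169006 F [2.24 0.48 1.75]
```

```bash
python3 -m creep '[[0.4,0,0.9,0,1],[0.6,0,1.4,0,1],[0.8,0,1.8,0,1],[0.8,0,1.8,0,1],[0.8,0,1.8,0,0.6],[0.8,0,1.8,0,0.55],[0.8,0,1.8,0,0.5],[0.8,0,1.8,0,0]]'; python3 to.py .5815 -.1562 .141 -82.5|head -1; python3 -m creep '[[0,0,0,0,0],[0,0,0,0,0],[0,0,0,0,0],[0,0,-12,0,0],[0,0,-40,0,0],[0,0,-75,0,0],[0,0,-110,0,0],[0,0,-125,0,0]]'; python3 -m creep '[[-10,20,0,0,0],[-30,50,0,0,0],[-55,90,0,0,0],[-85,130,0,0,0],[-115,165,0,0,0],[-125,180,0,0,0],[-125,180,0,0,0],[-125,180,0,0,0]]'; python3 m9.py|head -2; python3 m3.py;python3 - <<'E'
from h import *
S=Cam("scene")
for im in(cv2.imread("pics/scene0.png"),S.im):
    g=(im[...,2].astype(float)-im[...,0])
    for side in(0,1):
        P=[]
        for q in(range(240,263) if side==0 else range(236,256)):
            row=g[q,245:300];on=np.where(row>60)[0];i=on[0] if side==0 else on[-1];j=i-1 if side==0 else i+1
            P.append((q,i+(j-i)*(row[i]-60)/(row[i]-row[j]+1e-6)))
        k=np.polyfit(*np.array(P).T,1);print(np.degrees(np.arctan2(1,k[0])),np.polyval(k,250)+245)
E
```

```text
clock: 37.25
tool_pos: [0.5875, -0.1564, 0.1422]
eef_rot: [0.002, 0.998, 0.067, 0.015]
force: [0.3, 0.9, 0.0]
gripper_width: 0.0456
clock 37.25 q [-0.39  0.25  1.69  0.01  1.17  1.04] pos [ 587.48 -156.37  142.21] ydir -82.37542908917652 zaxis [ 0.03 -0.   -1.  ] w 0.045621962733754164 F [0.28 0.89 0.01]
clock: 38.05
tool_pos: [0.5853, -0.1567, 0.2726]
eef_rot: [0.004, 0.998, 0.067, 0.018]
force: [1.0, -0.4, 0.4]
gripper_width: 0.0863
clock: 38.85
tool_pos: [0.4855, -0.3512, 0.2696]
eef_rot: [0.003, 0.998, 0.066, 0.018]
force: [0.9, -0.3, 0.7]
gripper_width: 0.0868
scene before (537, array([270.61, 247.87]), np.float32(61.18921), (257, 230, 285, 267)) now (545, array([269.85, 248.02]), np.float32(59.349335), (256, 230, 285, 267))
top before (267, array([332.94, 197.34]), np.float32(84.28935), (325, 187, 342, 208)) now (274, array([333.16, 197.83]), np.float32(90.0), (326, 187, 342, 209))
(163, array([225.12, 214.18])) blue [0.5373 0.1623 0.063 ] yellow [0.7086 0.1479 0.063 ] axis [0.6229 0.1551 0.063 ] blue ang 175.18735905408295 pointer ang 175.95060488972462 175.71440317365978
blue tri [0.5355 0.1613 0.0614] 0.0044917584819719894 (71, array([309.68, 191.85]))
59.87296437059241 263.3169136153282
61.08614188633885 280.42405435824776
58.38105547515966 262.37857283695473
59.179479619439405 279.923447369123
```

The remaining lean is about 2° (0.035 rad). The handle outline is within 1 px of its start, the tile is still at the pointer, and the arm is clear.

```bash
python3 -c "
from plant import r
print(r.hand_in()); print(r.read_state()['clock'])"
```

```text
the job is handed in; nothing more can be done
None
the job is handed in; nothing more can be done
```

I turned the carousel, took the reading over the blue tile, put the small reader back in its holder, and handed the job in after about 39 s. No verdict was reported.

- **Carousel:** I turned it about 93° by the knob and let go. In the last check the blue tile was at 175.2° and the pointer at about 175.8°, roughly 1 mm off at the tile.
- **Reading:** I held the reader still for over 2.4 s. By my estimates the window was within about 3 mm of the tile's middle, 42–45 mm off the glaze and 0.08 rad from square. The two cameras and the arm's own pose disagreed by about 5 mm sideways on where the window was, within the 12 mm allowed.
- **Tilt in the grip:** After lifting out, the reader had sagged to about 22.5°. I nudged it against the cup wall with about 11 N to bring it to about 26° before the reading.
- **Return:** On first release the reader leaned about 6° (0.11 rad) too far, close to the 0.14 rad limit. I regripped it lightly, straightened it and set it down again. The last check showed about 2° of lean, with the handle outline within 1 px of where it started.
- **Other things on the table:** After the first return, the pictures from before and after differed only by the carousel, the reader, the arm and its shadows. I did not repeat that comparison after reseating the reader.

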